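# Square the specimen carrier on the microscope stage and close its hold-down bail

## Task

The aluminium specimen carrier lies skewed on the microscope stage, its slotted corner resting on the pivot pin. Push its opposite corner, at the upright thumb tab, away from you to turn it flat on the stage until its far edge is flush against the stop pin, keeping the slot on the pivot pin and not lifting it. Then raise the wire hold-down bail that lies out to the left and swing it right over until both its rubber feet rest on the carrier, let go, and do not bump the microscope head or disturb the other things.

Things in the scene. Friction and masses are not known exactly. Their poses are not given: they have to be found in the camera images.
- stage: fixed black microscope stage, 215 mm (x) by 285 mm (y), flat top 40 mm above the table. Origin at table level below the centre of the carrier's home place; x points away from the operator, y left, z up. The stage top runs from x -110 to +95 mm and y -130 to +145 mm. The head's steel post, 28 mm thick, stands at its far right corner (x 128, y -100 mm)
- scope_head: fixed black head with two eyepieces over the right half of the stage; origin at table level on the optical axis (stage x 0, y -40 mm), axes as the stage. Lens barrel: radius 30 mm, underside 125 mm above the table. Body above it: 158 to 228 mm high, x -56 to 60, y -30 to 30 mm. Eyepieces rise towards the operator to 310 mm high, x -80 mm. At the tab a tool must lean, its body back to the operator
- carrier: loose aluminium plate, 100 (x) by 160 (y) by 10 mm, 0.35 kg, flat on the stage. Origin: underside, centre of the slot in its far left corner. Home: origin on the pivot pin's axis, axes parallel to the stage's. Plate spans x -77 to 23, y -145 to 15 mm. Slot 18 mm wide, open to the left (+y), closed end at y -9 mm. Starts 10 to 19 degrees clockwise from home (seen from above), right end too near the operator
- carrier_tab (a point): middle of the near face (towards the operator) of the carrier's upright thumb tab at its near right corner, at carrier x -77, y -123 mm, 20 mm above the underside; axes as the carrier. The tab is 40 mm long along y, 5 mm thick, and rises to 32 mm above the underside. Pushing it away from the operator turns the carrier counterclockwise about the pivot pin
- pin (a point): centre of the top of the steel pivot pin, 14 mm in diameter, standing 16 mm above the stage, at stage x 27, y 65 mm
- stop (a point): centre of the top of the steel stop pin, equal to the pivot pin, at stage x 57, y -50 mm. The carrier's far edge touches its near side when the carrier is home
- bail (a joint): angle of the U-shaped wire bail: 0 lying flat, out to the left of the stage; 1.57 upright; 3.14 swung over to the right with its feet on the carrier at home. The hinge is stiff: it stays where it is left (about 1 N at the crossbar moves it)
- bail_hinge (a point): middle of the bail's hinge axis, which runs along the stage's x, 76 mm above the table, at stage x 0, y 126 mm
- bail_grip (a point): middle of the bail's crossbar, parallel to the hinge axis and 66 mm from it, 84 mm long, with a dark grip sleeve 12 mm in diameter, 56 mm long. At each end an 8 mm wire arm leads to the hinge, and a rubber foot 10 mm across stands 26 mm square to the bail's plane: up while the bail lies out, down on the carrier when swung over (crossbar centre then 76 mm above the table)
- specimen_jar: white-capped jar, 42 mm across, 55 mm tall, bystander on the table to the right of the stage; origin at its underside
- lens_cap: black disc, 40 mm across, 13 mm tall, bystander on the far right part of the stage; origin at its underside
- slide_box: wooden box 100 x 70 x 35 mm, bystander on the table beyond the bail; origin at its underside
- forceps: steel forceps lying flat, about 145 mm long, 8 mm high, bystander on the table to the left of the stage; origin at its underside
- reagent_bottle: amber bottle, 64 mm across, 130 mm tall, bystander at the left of the table; origin at its underside
- beaker: glass beaker, 72 mm across, 90 mm tall, bystander at the left of the table; origin at its underside
- dish: shallow glass dish, 90 mm across, bystander at the right of the table; origin at its underside
Not all that is in view belongs to the job. There is more than one size of the carrier; the job needs the larger.

How it is judged:
By the outcome, as a careful person would: the job done as asked, in the order asked, and still so for the second after the job is handed in, with the robot touching nothing.
It also fails if it takes over 54 s, if anything falls off the work surface, if the arm or the gripper's body presses on something with over 40 N, if the wrist force passes 120 N, or if a joint passes its speed limit or range.

## Robot

A 6-joint arm with a two-finger parallel gripper is mounted at the origin on the work surface. World frame = base frame: x ahead of the robot, y to its left, z up, the work surface at z = 0. Lengths are in m, angles in rad, forces in N, time in s.
With the tool pointing down it reaches from about 0.275 to 0.85 m from the base axis. Payload 5.2 kg.
Tool frame: the origin (TCP) lies midway between the tips of the shut fingers; the grasp point (between the pads) lies 19 mm behind it (grip_point_offset is the distance from the TCP to the grasp point, in m); z points along the fingers, x is the direction in which the jaws open and shut, and the axes are right-handed (so a half turn about z gives the same grasp; the last joint's range is limited). The gripper opens to 85 mm and grips with 20 to 120 N. Pads are 22 mm wide; open, the fingers measure 114 mm over their backs; the gripper's body (76 mm by 85 mm) begins 54 mm behind the grasp point. The pads swing forward as they close: fully open they stand 13 mm farther back than shut.
Start: joints at [1.059, 0.259, 1.535, -0, 1.348, -0.203], TCP at [0.167, 0.524, 0.231] pointing down, gripper open.
Joint ranges: [-3.14, 3.14], [-0.91, 2.08], [0.19, 2.58], [-1.22, 4.36], [0.22, 2.71], [-3.12, 3.12]. Speed limits (rad/s): [2.57, 2.57, 3.14, 3.14, 3.14, 3.14].

## Interface

Orientations are given as a rotation vector (axis times angle).
In Python, from station import get_obs, capture, hand_in, grip_point_offset gives the robot as it stands. The module is installed in compiled form; this text tells all that it offers.
- The arm moves only by the tool drive_tool, never from a script. Its argument "moves" is text: rows parted by semicolons, each of 7 numbers parted by spaces: the shift along the world's x, y, z in mm, then the turn, a rotation vector about the world's x, y, z in degrees, then the gripper's target within -1 to 1 (fully open at 1, half-way at 0, shut at -1). In form: dx dy dz rx ry rz hand; .... A call has 1 to 8 rows; each row is the pose to reach, as a shift and turn from the pose measured when the call began; what a row does not reach only later rows make up. A row lasts 1/8 s, in which the tool goes at most 62.5 mm and 10.7 degrees, less where a joint would pass 70% of its speed; a pose out of reach is approached as far as the arm can. A call with a gripper value outside its range is refused whole. The fingers move at their own pace and stop on an object; "squeeze" is the grip in N (left out, the last holds). Time passes only in rows, so rows that repeat a pose let the fingers close. It gives the time, the measured TCP pose, the force and the opening at its end, in the units of the state.
- get_obs(): the state, without advancing time (a new reading comes with each control period).
- capture(name): name is "scene" or "top" or "wrist"; returns a dict with "pixels" (384x512x3 uint8, red, green, blue), "depth" (384x512 float32, m along the optical axis (not along the pixel's ray), 0 where there is no reading), "K" (3x3 intrinsics, pixels), "cam_to_world" (4x4, takes a point from camera to world coordinates). Camera axes: x right, y down, z forward; pixel columns grow to the right and rows downward; lengths in m; the calibration is good to about 2 mm. A picture is of the moment at which its call begins.
- hand_in(): hands the job in, once; it reports no verdict.
The state is a dict: "t": time; "joint_pos": joint angles; "dq": joint speeds; "joint_efforts": joint torques, N m; "eef_pos": TCP position; "tcp_rot": TCP orientation; "wrist_force": force on the tool from outside, world axes, zero at the start; "moment": the same for the moment, N m; "finger_gap": finger opening in m.
Only numpy, scipy, OpenCV 4.12 (cv2) and the standard library are available. Lean on these libraries where they do the work, as an engineer would, in place of code of your own. Each camera call takes 0.05 s, during which the arm holds its last target.

## Working session

There is one attempt and no reset: what is moved stays moved. The work goes in short steps, Python scripts to look and compute and a tool call to move; the robot and the scene stay as the last step left them, time stands still between calls to the robot, and variables do not carry over. Pictures are saved under pics/ and viewed, and the job is handed in when it is done.

Besides the shell and the picture viewer there is one more tool, called after ">>>" as name(argument=value, ...) on one line, values as JSON. drive_tool: Moves the arm, as the interface text tells. Its arguments: {"type":"object","properties":{"moves":{"type":"string"},"squeeze":{"type":"number"}},"required":["moves"]}

```bash
mkdir -p pics
cat > h.py <<'E'
import numpy as np, cv2
from station import get_obs, capture
def snap(n,tag):
    c=capture(n); np.savez(f'{tag}.npz',**c)
    cv2.imwrite(f'pics/{tag}.png',cv2.cvtColor(c['pixels'],cv2.COLOR_RGB2BGR)); return c
def load(tag): return dict(np.load(f'{tag}.npz'))
def ray(c,u,v):
    K=c['K'];T=c['cam_to_world']; d=T[:3,:3]@np.array([(u-K[0,2])/K[0,0],(v-K[1,2])/K[1,1],1.]); return T[:3,3],d
def onz(c,u,v,z):
    o,d=ray(c,u,v); return o+d*(z-o[2])/d[2]
def dep(c,u,v):
    o,d=ray(c,u,v); return o+d*c['depth'][int(round(v)),int(round(u))]
def proj(c,p):
    T=c['cam_to_world'];q=T[:3,:3].T@(np.array(p)-T[:3,3]); r=c['K']@q; return r[:2]/r[2]
E
python3 - <<'E'
from h import *
np.set_printoptions(precision=4,suppress=True)
for n in ['scene','top','wrist']:
    c=snap(n,n+'0'); print(n,c['cam_to_world'],c['K'][0,0])
print(get_obs())
E
```

```text
scene [[ 0.6198  0.6214 -0.4792  1.1278]
 [ 0.7846 -0.5     0.3666 -0.43  ]
 [-0.0118 -0.6032 -0.7975  0.9402]
 [ 0.      0.      0.      1.    ]] 384.29102772480144
top [[ 0.0054 -0.9766  0.2148  0.3471]
 [-1.     -0.0063 -0.0034 -0.039 ]
 [ 0.0047 -0.2148 -0.9767  1.2253]
 [ 0.      0.      0.      1.    ]] 438.5155215337634
wrist [[ 0.305   0.9152  0.2632  0.1003]
 [ 0.9524 -0.2929 -0.0852  0.5456]
 [-0.0009  0.2767 -0.961   0.3731]
 [ 0.      0.      0.      1.    ]] 312.4419029459642
{'t': 0.15, 'joint_pos': array([ 1.0592,  0.2592,  1.5358, -0.    ,  1.348 , -0.2028]), 'dq': array([-0.0004, -0.0011, -0.004 , -0.0008,  0.0002,  0.0002]), 'joint_efforts': array([  0.0034, -44.6387, -29.0819,  -0.0003,   0.0081,  -0.    ]), 'eef_pos': array([0.1669, 0.5236, 0.2307]), 'tcp_rot': array([ 2.5362,  1.853 , -0.002 ]), 'wrist_force': array([0.0075, 0.3399, 0.1765]), 'moment': array([-0.0162,  0.0234,  0.0473]), 'finger_gap': 0.08522210221959227}
```

View pics/top0.png

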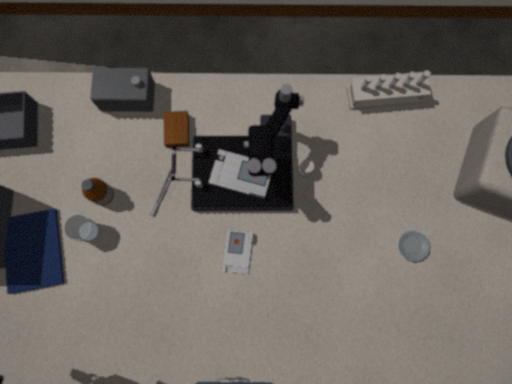

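View pics/scene0.png

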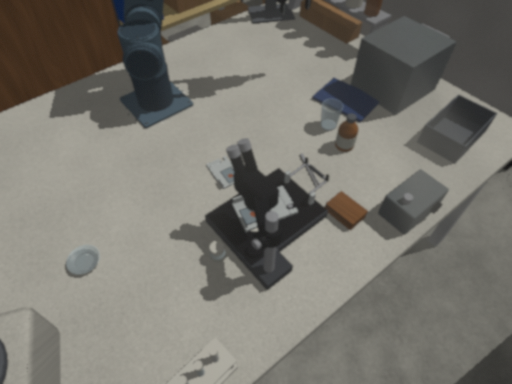

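View pics/wrist0.png

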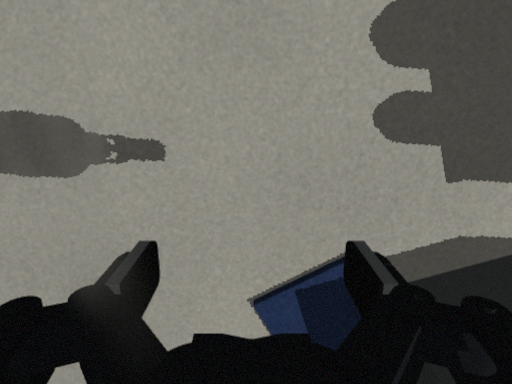

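The top view shows two carriers. The larger one is on the stage at (242,174). A smaller one, with a red specimen, lies on the table at (237,250). The bail lies left of the stage at (186,165), the forceps at (160,195) and the box at (177,128).

Run:
```python
from h import *
c=load('top0');im=cv2.cvtColor(c['pixels'],cv2.COLOR_RGB2BGR)
cr=im[80:280,140:340]; cr=cv2.resize(cr,(800,800),interpolation=cv2.INTER_CUBIC)[:600]; cr=cv2.convertScaleAbs(cr,alpha=1.5,beta=10); cv2.imwrite('pics/t_crop.png',cr)
c=load('scene0');im=cv2.cvtColor(c['pixels'],cv2.COLOR_RGB2BGR)
cr=im[130:290,200:360]; cr=cv2.resize(cr,(600,600),interpolation=cv2.INTER_CUBIC); cr=cv2.convertScaleAbs(cr,alpha=1.5,beta=10);cv2.imwrite('pics/s_crop.png',cr)
```

```text
(no output)
```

View pics/t_crop.png

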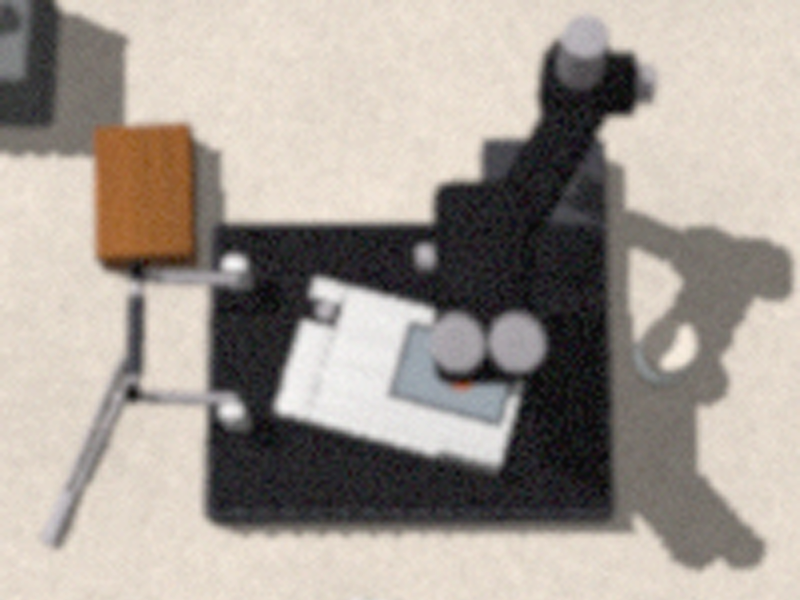

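View pics/s_crop.png

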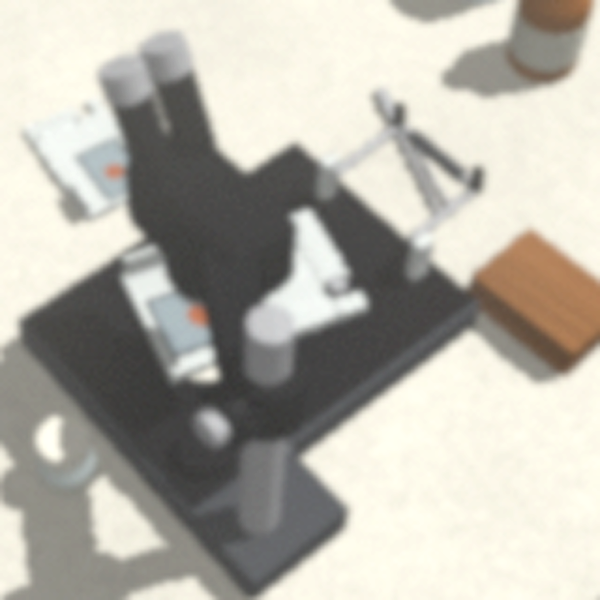

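Run:
```python
from h import *
np.set_printoptions(precision=4,suppress=True)
c=load('top0')
def P(x,y,z): return onz(c,140+(x+.5)/4-.5,80+(y+.5)/4-.5,z)
pin=P(326,306,.056);stop=P(426,252,.056)
print('pin',pin,'stop',stop)
v=(stop-pin)[:2]; w=np.array([30,-115]); print(np.linalg.norm(v), np.degrees(np.arctan2(v[1],v[0])-np.arctan2(w[1],w[0])))
for n,p,z in [('FL',(210,513),.04),('FR',(610,513),.04),('BL',(217,228),.04),('BR',(606,225),.04),('barT',(138,275),.076),('barB',(131,388),.076),('post1',(236,262),.085),('post2',(232,410),.085),
  ('cFL',(315,277),.05),('cNL',(275,412),.05),('cNR',(498,470),.05),('cFR?',(523,380),.05),('tabL',(435,455),.072)]:
    print(n,P(*p,z), dep(c,140+p[0]/4,80+p[1]/4))
# stage mask via depth
d=c['depth']; K=c['K'];T=c['cam_to_world']
v_,u_=np.mgrid[0:384,0:512]
pts=np.stack([(u_-K[0,2])/K[0,0]*d,(v_-K[1,2])/K[1,1]*d,d],-1)@T[:3,:3].T+T[:3,3]
z=pts[...,2]; m=((abs(z-.04)<.006)&(c['pixels'].max(2)<50)).astype(np.uint8); m[:,:185]=0;m[:,300:]=0;m[:130]=0;m[220:]=0
cn,_=cv2.findContours(m,cv2.RETR_EXTERNAL,cv2.CHAIN_APPROX_NONE);cc=max(cn,key=cv2.contourArea)
q=np.array([pts[p[0][1],p[0][0]] for p in cc]); q=q[abs(q[:,2]-.04)<.006]
for nm,s in [('x',0),('y',1)]: print(nm,np.percentile(q[:,s],[0,5,50,95,100]))
r=cv2.minAreaRect((q[:,:2]*1000).astype(np.float32)); print(r)
```

```text
pin [0.6969 0.0402 0.056 ] stop [ 0.7367 -0.0289  0.056 ]
0.07968882327401593 15.301178855809765
FL [0.5536 0.1178 0.04  ] [0.5539 0.1177 0.0323]
FR [ 0.5553 -0.1563  0.04  ] [ 0.5567 -0.1587  0.0261]
BL [0.7588 0.1198 0.04  ] [0.7579 0.1188 0.0395]
BR [ 0.763  -0.1566  0.04  ] [ 0.776  -0.1616 -0.0003]
barT [0.7121 0.1679 0.076 ] [0.7058 0.1638 0.0926]
barB [0.6325 0.1692 0.076 ] [0.6232 0.1621 0.1094]
post1 [0.719  0.1001 0.085 ] [0.7182 0.0991 0.0842]
post2 [0.6156 0.0995 0.085 ] [0.6155 0.099  0.0807]
cFL [0.7198 0.0487 0.05  ] [0.7189 0.0477 0.0493]
cNL [0.6226 0.0742 0.05  ] [0.624  0.0741 0.0392]
cNR [ 0.5829 -0.0792  0.05  ] [ 0.5837 -0.0806  0.0407]
cFR? [ 0.6464 -0.0966  0.05  ] [ 0.6477 -0.0981  0.0407]
tabL [ 0.5885 -0.0362  0.072 ] [ 0.5944 -0.0371  0.0384]
x [0.5542 0.5584 0.6623 0.7642 0.7826]
y [-0.1575 -0.1537 -0.014   0.1189  0.1224]
((667.3571166992188, -17.834396362304688), (227.21044921875, 277.9625244140625), 0.86295485496521)
```

```bash
cat >> h.py <<'E'
from scipy.spatial.transform import Rotation as R
SO=np.array([.6655,-.0265,0]); SY=.6
def st(x,y,z): # stage mm -> world m
    return SO+R.from_euler('z',SY,degrees=True).apply(np.array([x,y,z])/1000)
def tool(psi,th): # tool z leans along azimuth psi, th from down ; tool x = left of psi
    p,t=np.radians([psi,th]); z=np.array([np.cos(p)*np.sin(t),np.sin(p)*np.sin(t),-np.cos(t)]); x=np.array([-np.sin(p),np.cos(p),0]); return R.from_matrix(np.stack([x,np.cross(z,x),z],1))
def delta(p,r):
    o=get_obs(); d=(np.array(p)-o['eef_pos'])*1000; t=(r*R.from_rotvec(o['tcp_rot']).inv()).as_rotvec(degrees=True)
    print('shift',d.round(1),'turn',t.round(1),'|',np.linalg.norm(t).round(1)); return d,t
E
python3 - <<'E'
from h import *
c=load('top0')
print('bottle',dep(c,95,186),'beaker',dep(c,88,228),'small',dep(c,237,250), 'knob',dep(c,246,143))
s=load('scene0')
for n,p in [('tab',(.5875,-.0596,.06)),('pin',st(27,65,56)),('stop',st(57,-50,56)),('bar',st(0,192,76))]: print(n,proj(s,p),proj(c,p))
delta((.45,-.03,.2),tool(-15,50))
E
```

```text
bottle [0.5983413  0.36441951 0.10659562] beaker [0.50085265 0.41045664 0.00577716] small [ 0.44227821 -0.00563927  0.00616559] knob [ 0.68887113 -0.02978185  0.19656509]
tab [237.32937686 198.16678626] [257.01904547 194.67916423]
pin [287.43096437 204.58890622] [221.60300897 157.89746682]
stop [263.16372609 233.79722861] [262.95518094 147.40751017]
bar [313.70062883 172.56517752] [174.2368884  165.53959466]
shift [ 283.1 -553.6  -30.7] turn [-14.  -48.    2.6] | 50.1
```

Candidates were the large carrier at top (242,174), which I chose, and the small decoy at (237,250). The close crop agrees: slot on the pivot pin, tab at the near right. For the bar I chose the bail crossbar at (174,165); the forceps at (160,195) are not it.

>>> drive_tool(moves="35 -60 20 0 0 0 -1; 70 -120 20 -1 -4 0 -1; 105 -180 20 -3 -10 1 -1; 140 -240 20 -5 -18 1 -1; 175 -300 10 -8 -26 2 -1; 200 -360 0 -10 -34 2 -1; 230 -420 -10 -12 -42 2 -1; 255 -480 -20 -14 -48 3 -1", squeeze=30)

```text
t: 1.15
eef_pos: [0.4005, 0.093, 0.2199]
tcp_rot: [1.875, 1.449, 0.669]
wrist_force: [2.7, -2.1, 2.4]
finger_gap: -0.0002
```

Run:
```python
from h import *
o=get_obs(); print(o['t'],o['eef_pos'],o['joint_pos'].round(2),o['finger_gap'])
delta((.52,-.045,.11),tool(-15,50))
```

```text
1.15 [0.40051304 0.09302815 0.21986241] [ 0.31 -0.26  2.43 -1.17  0.46 -0.05] -0.00018334215166850053
shift [ 119.5 -138.  -109.9] turn [ 0.  -0.3 -0.3] | 0.5
```

>>> drive_tool(moves="15 -45 -10 0 0 0 -1; 40 -90 -30 0 0 0 -1; 70 -125 -60 0 0 0 -1; 100 -138 -90 0 0 0 -1; 120 -138 -110 0 0 0 -1; 120 -138 -110 0 0 0 -1")

```text
t: 1.9
eef_pos: [0.5134, 0.0094, 0.1885]
tcp_rot: [1.926, 1.445, 0.567]
wrist_force: [0.5, -0.0, 0.4]
finger_gap: 0.0001
```

Run:
```python
from h import *
o=get_obs(); print(o['t'],o['eef_pos'],o['joint_pos'].round(2),o['wrist_force'].round(1))
snap('wrist','w1');snap('top','t1')
c=load('t1');im=cv2.cvtColor(c['pixels'],cv2.COLOR_RGB2BGR)
cr=im[130:280,180:330]; cr=cv2.resize(cr,(600,600),interpolation=cv2.INTER_CUBIC); cv2.imwrite('pics/t1c.png',cv2.convertScaleAbs(cr,alpha=1.7,beta=10))
```

```text
1.9 [0.51342677 0.00940075 0.18854236] [-0.06 -0.03  2.31 -1.22  0.22 -0.22] [ 0.5 -0.   0.4]
```

View pics/w1.png

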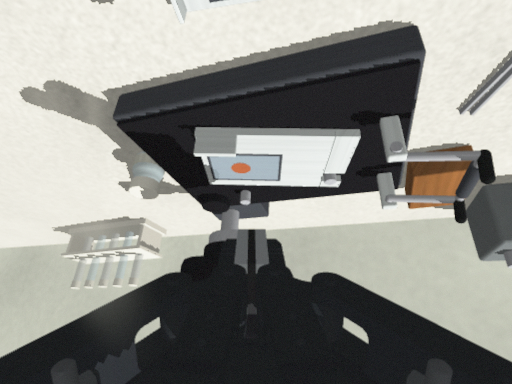

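View pics/t1c.png

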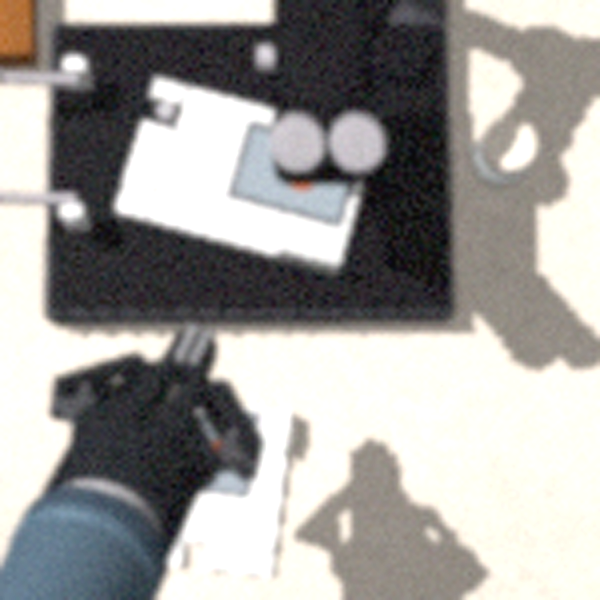

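```bash
cat > kin.py <<'E'
from h import *
from scipy.optimize import least_squares
D=[([1.0592,.2592,1.5358,0,1.348,-.2028],[.1669,.5236,.2307],[2.5362,1.853,-.002])]
def fk(q,P):
    z0,L1,L2,Lt,e=P
    r=R.from_euler('z',q[0]); p=np.array([0,0,z0])
    r=r*R.from_euler('y',q[1]); p=p+r.apply([0,0,L1])
    r=r*R.from_euler('y',q[2]); p=p+r.apply([e,0,L2])
    r=r*R.from_euler('z',q[3])*R.from_euler('y',q[4]); p=p+r.apply([0,0,Lt])
    return p,r*R.from_euler('z',q[5])
E
python3 - <<'E'
from kin import *
o=get_obs(); 
D+=[([0.31,-0.26,2.43,-1.17,.46,-.05],[.4005,.0930,.2199],[1.875,1.449,.669]),(o['joint_pos'],o['eef_pos'],o['tcp_rot'])]
f=lambda P:np.concatenate([(fk(q,P)[0]-p)for q,p,_ in D])
s=least_squares(f,[.3,.4,.4,.25,0.0]);print(s.x,s.fun.round(4))
for q,p,w in D:
    print(((fk(q,s.x)[1]).inv()*R.from_rotvec(w)).as_rotvec(degrees=True).round(1))
E
```

```text
[-0.16651716  0.50652575  0.35861974  0.16604218 -0.21740525] [ 0.0914 -0.0636  0.0586 -0.0035 -0.0371 -0.0273 -0.0043 -0.0721 -0.0313]
[   0.    0. -180.]
[  0.   -0.2 179.9]
[ -0.  -0. 180.]
```

```bash
cat > kin.py <<'E'
from h import *
from scipy.optimize import least_squares
def fk(q,P):
    z0,L1,L2,Lt,e,d,a5,x0=P
    r=R.from_euler('z',q[0]); p=r.apply([x0,d,0])+[0,0,z0]
    r=r*R.from_euler('y',q[1]); p=p+r.apply([0,0,L1])
    r=r*R.from_euler('y',q[2]); p=p+r.apply([e,0,L2])
    r=r*R.from_euler('z',q[3])*R.from_euler('y',q[4]); p=p+r.apply([a5,0,Lt])
    return p,r*R.from_euler('z',q[5]+np.pi)
E
python3 - <<'E'
from kin import *
o=get_obs(); 
D=[([1.0592,.2592,1.5358,0,1.348,-.2028],[.1669,.5236,.2307]),([0.31,-0.26,2.43,-1.17,.46,-.05],[.4005,.0930,.2199]),(o['joint_pos'],o['eef_pos'])]
f=lambda P:np.concatenate([(fk(q,P)[0]-p)for q,p in D]+[.001*(P-np.array([.3,.35,.35,.25,0,.1,0,0]))])
s=least_squares(f,[.3,.35,.35,.25,0.0,.1,0,0]);print(s.x.round(4),s.fun.round(4))
print(o['joint_pos'])
E
```

```text
[ 2.328e-01  5.275e-01  4.267e-01  3.543e-01  6.420e-02  1.109e-01
 -2.000e-04  1.700e-03] [-0.0001 -0.      0.0002  0.0001 -0.0002 -0.0007  0.      0.0002  0.0006
 -0.0001  0.0002  0.0001  0.0001  0.0001  0.     -0.      0.    ]
[-0.05612604 -0.03430885  2.31217199 -1.21908695  0.22005356 -0.21822345]
```

```bash
cat >> kin.py <<'E'
P0=[.2328,.5275,.4267,.3543,.0642,.1109,-.0002,.0017]
LO=np.array([-3.14,-.91,.19,-1.22,.22,-3.12]);HI=np.array([3.14,2.08,2.58,4.36,2.71,3.12])
def ik(p,r,q0):
    def f(q):
        a,b=fk(q,P0); return np.concatenate([(a-p)*5,(b.inv()*r).as_rotvec()])
    s=least_squares(f,np.clip(q0,LO+1e-3,HI-1e-3),bounds=(LO,HI)); return s.x,np.abs(s.fun).max()
def tool2(psi,th,roll): return tool(psi,th)*R.from_euler('z',roll,degrees=True)
E
python3 - <<'E'
from kin import *
rng=np.random.default_rng(0)
for psi in [-15,0,15,30]:
  for th in [30,40,50,60]:
    for roll in [0,180]:
      sol=[]
      for k in range(30):
        q,e=ik(np.array([.575,-.06,.06]),tool2(psi,th,roll),rng.uniform(LO,HI)*[.3,1,1,1,1,1])
        if e<1e-3 and not any(np.abs(q-s).max()<.02 for s in sol): sol.append(q)
      for q in sol: print(psi,th,roll,q.round(2),'marg',min((q-LO).min(),(HI-q).min()).round(2))
E
```

```text
-15 50 0 [-0.33  0.43  2.4   3.04  0.55  1.61] marg 0.18
-15 50 180 [-0.33  0.43  2.4   3.04  0.55 -1.53] marg 0.18
-15 60 0 [-0.34  0.61  2.49  3.06  1.    1.57] marg 0.09
-15 60 180 [-0.34  0.61  2.49  3.06  1.   -1.57] marg 0.09
0 30 0 [-0.43  0.31  2.14  0.79  0.3  -2.71] marg 0.08
0 30 180 [-0.43  0.31  2.14  0.79  0.3   0.43] marg 0.08
0 40 0 [-0.49  0.33  2.28  1.89  0.32  2.42] marg 0.1
0 40 180 [-0.49  0.33  2.28  1.89  0.32 -0.72] marg 0.1
0 50 0 [-0.56  0.42  2.4   2.37  0.62  1.86] marg 0.18
0 50 180 [-0.56  0.42  2.4   2.37  0.62 -1.29] marg 0.18
0 60 0 [-0.64  0.61  2.5   2.5   1.02  1.59] marg 0.08
0 60 180 [-0.64  0.61  2.5   2.5   1.02 -1.55] marg 0.08
15 30 0 [-0.52  0.33  2.1   0.87  0.48 -3.1 ] marg 0.02
15 30 180 [-0.52  0.33  2.1   0.87  0.48  0.04] marg 0.26
15 40 0 [-0.62  0.36  2.23  1.45  0.53  2.53] marg 0.31
15 40 180 [-0.62  0.36  2.23  1.45  0.53 -0.61] marg 0.31
15 50 0 [-0.73  0.44  2.33  1.82  0.72  2.04] marg 0.25
15 50 180 [-0.73  0.44  2.33  1.82  0.72 -1.1 ] marg 0.25
15 60 0 [-0.83  0.6   2.41  1.98  0.99  1.71] marg 0.17
15 60 180 [-0.83  0.6   2.41  1.98  0.99 -1.43] marg 0.17
30 30 0 [-0.59  0.37  2.03  0.82  0.66  2.96] marg 0.16
30 30 180 [-0.59  0.37  2.03  0.82  0.66 -0.18] marg 0.44
30 40 0 [-0.7   0.4   2.13  1.16  0.72  2.53] marg 0.45
30 40 180 [-0.7   0.4   2.13  1.16  0.72 -0.61] marg 0.45
30 50 0 [-0.81  0.48  2.2   1.41  0.85  2.17] marg 0.38
30 50 180 [-0.81  0.48  2.2   1.41  0.85 -0.97] marg 0.38
30 60 0 [-0.9   0.61  2.25  1.55  1.03  1.89] marg 0.33
30 60 180 [-0.9   0.61  2.25  1.55  1.03 -1.25] marg 0.33
```

Run:
```python
from kin import *
np.set_printoptions(precision=3,suppress=True)
# camera in tool frame
c=load('wrist0'); T=R.from_rotvec([2.5362,1.853,-.002]); co=T.inv().apply(c['cam_to_world'][:3,3]-[.1669,.5236,.2307]); print('cam in tool',co)
q0=get_obs()['joint_pos']
for psi,th,roll in [(30,45,180),(30,55,180),(20,50,180),(30,45,-90),(40,50,180),(30,45,-135)]:
  for p in [(.50,-.12,.12),(.57,-.07,.056),(.605,-.10,.056)]:
    r=tool2(psi,th,roll); best=None
    for k4 in [1.,1.5,2]:
      for k6 in [-.8,0,.8]:
        q,e=ik(np.array(p),r,[-.7,.4,2.2,k4,.7,k6])
        if best is None or e<best[1]: best=(q,e)
    cw=np.array(p)+r.apply(co); 
    print(psi,th,roll,p,best[0],best[1].round(4),'cam stage',(cw-SO)*1000)
```

```text
cam in tool [ 0.001 -0.07  -0.142]
30 45 180 (0.5, -0.12, 0.12) [-1.014  0.262  2.197  1.026  0.972 -0.703] 0.0 cam stage [-209.446 -119.493  270.247]
30 45 180 (0.57, -0.07, 0.056) [-0.783  0.448  2.17   1.294  0.789 -0.823] 0.0 cam stage [-139.446  -69.493  206.247]
30 45 180 (0.605, -0.1, 0.056) [-0.775  0.494  2.061  1.24   0.804 -0.736] 0.0 cam stage [-104.446  -99.493  206.247]
30 55 180 (0.5, -0.12, 0.12) [-1.127  0.365  2.257  1.174  1.087 -0.977] 0.0 cam stage [-231.369 -132.151  259.099]
30 55 180 (0.57, -0.07, 0.056) [-0.886  0.553  2.231  1.475  0.948 -1.132] 0.0 cam stage [-161.369  -82.151  195.099]
30 55 180 (0.605, -0.1, 0.056) [-0.866  0.584  2.119  1.435  0.95  -1.031] 0.0 cam stage [-126.369 -112.151  195.099]
20 50 180 (0.5, -0.12, 0.12) [-1.064  0.252  2.331  1.265  0.916 -0.85 ] 0.0 cam stage [-225.414 -115.88   265.226]
20 50 180 (0.57, -0.07, 0.056) [-0.795  0.466  2.297  1.652  0.775 -1.069] 0.0 cam stage [-155.414  -65.88   201.226]
20 50 180 (0.605, -0.1, 0.056) [-0.784  0.5    2.188  1.586  0.767 -0.963] 0.0 cam stage [-120.414  -95.88   201.226]
30 45 -90
[... 349 characters left out ...]
180 (0.5, -0.12, 0.12) [-1.06   0.366  2.121  0.98   1.134 -0.849] 0.0 cam stage [-214.147 -135.022  265.226]
40 50 180 (0.57, -0.07, 0.056) [-0.85   0.532  2.097  1.198  0.966 -0.933] 0.0 cam stage [-144.147  -85.022  201.226]
40 50 180 (0.605, -0.1, 0.056) [-0.836  0.575  1.984  1.163  0.986 -0.851] 0.0 cam stage [-109.147 -115.022  201.226]
30 45 -135 (0.5, -0.12, 0.12) [-1.014  0.262  2.197  1.026  0.972  0.082] 0.0 cam stage [-197.539 -169.706  255.452]
30 45 -135 (0.57, -0.07, 0.056) [-0.783  0.448  2.17   1.294  0.789 -0.037] 0.0 cam stage [-127.539 -119.706  191.452]
30 45 -135 (0.605, -0.1, 0.056) [-0.775  0.494  2.061  1.24   0.804  0.05 ] 0.0 cam stage [ -92.539 -149.706  191.452]
```

```bash
cat >> kin.py <<'E'
def plan(qs,n):  # print rows along joint lerp from current to qs, n rows, grouped in 8s (each group relative to its own start)
    o=get_obs(); q0=o['joint_pos']; ps=[fk(q0+(qs-q0)*k/n,P0) for k in range(n+1)]
    for g in range(0,n,8):
        b=ps[g]
        for k in range(g+1,min(g+8,n)+1):
            d=(ps[k][0]-b[0])*1000; t=(ps[k][1]*b[1].inv()).as_rotvec(degrees=True)
            print(*d.round().astype(int),*t.round(1),end='; ')
        print()
    print('abs',[p[0].round(3).tolist() for p in ps[::4]])
E
python3 - <<'E'
from kin import *
qt,e=ik(np.array((.5,-.12,.12)),tool2(30,55,180),[-1.127,.365,2.257,1.174,1.087,-.977]);print(qt,e)
plan(qt,16)
E
```

```text
[-1.12722107  0.36474759  2.25713756  1.17447466  1.08679554 -0.97728519] 1.3974932322469158e-12
-17 -44 -22 3.1 2.9 -9.7; -41 -80 -46 6.5 6.0 -19.1; -70 -107 -70 10.5 9.3 -28.3; -100 -123 -93 15.0 12.8 -37.2; -128 -130 -115 20.2 16.2 -45.6; -154 -128 -134 26.0 19.6 -53.6; -173 -118 -149 32.6 22.7 -61.1; -184 -103 -160 40.0 25.3 -68.0; 
-2 18 -6 7.0 0.2 -7.7; 5 35 -7 14.1 -0.5 -15.1; 21 48 -2 21.2 -2.3 -22.4; 45 55 8 28.3 -5.2 -29.5; 75 52 23 35.1 -9.2 -36.3; 108 38 42 41.5 -14.3 -42.9; 142 12 65 47.4 -20.6 -49.3; 171 -27 90 52.5 -28.0 -55.4; 
abs [[0.513, 0.01, 0.189], [0.414, -0.114, 0.096], [0.329, -0.093, 0.03], [0.374, -0.039, 0.037], [0.5, -0.12, 0.12]]
```

```bash
cat > kin2.py <<'E'
from kin import *
def seq(pts,q0=None,base=None):
    """pts: list of (q,n). print rows grouped in 8"""
    o=get_obs(); q=o['joint_pos'] if q0 is None else q0; L=[q]
    for qt,n in pts:
        L+= [q+(qt-q)*k/n for k in range(1,n+1)]; q=qt
    ps=[fk(x,P0) for x in L]; n=len(L)-1
    for g in range(0,n,8):
        b=ps[g]
        for k in range(g+1,min(g+8,n)+1):
            d=(ps[k][0]-b[0])*1000; t=(ps[k][1]*b[1].inv()).as_rotvec(degrees=True)
            print(*d.round().astype(int),*t.round().astype(int),end='; ')
        print()
    print('abs',[p[0].round(3).tolist() for p in ps[::2]], 'maxrot',max(np.degrees((ps[k+1][1]*ps[k][1].inv()).magnitude()) for k in range(n)))
E
python3 - <<'E'
from kin2 import *
qt,e=ik(np.array((.5,-.12,.12)),tool2(30,55,180),[-1.127,.365,2.257,1.174,1.087,-.977])
for y in [-.05,-.12]:
  for yaw in [0,-20,-40,-60,-80]:
    q,e=ik(np.array((.48,y,.24)),tool2(yaw,0,0),[-.5,.0,1.8,0.,1.2,-.6]); print(y,yaw,q.round(2),e.round(4))
q,e=ik(np.array((.48,-.1,.24)),tool2(-20,0,0),[-.5,.0,1.8,0.,1.2,-.6])
seq([(q,10),(qt,10)])
E
```

```text
-0.05 0 [-0.34  0.13  1.68 -0.    1.34 -1.91] 0.0
-0.05 -20 [-0.34  0.13  1.68 -0.    1.34 -1.56] 0.0
-0.05 -40 [-0.34  0.13  1.68 -0.    1.34 -1.21] 0.0
-0.05 -60 [-0.34  0.13  1.68  0.    1.34 -0.86] 0.0
-0.05 -80 [-0.34  0.13  1.68 -0.    1.34 -0.51] 0.0
-0.12 0 [-0.47  0.15  1.65 -0.    1.34 -2.04] 0.0
-0.12 -20 [-0.47  0.15  1.65  0.    1.34 -1.69] 0.0
-0.12 -40 [-0.47  0.15  1.65 -0.    1.34 -1.34] 0.0
-0.12 -60 [-0.47  0.15  1.65  0.    1.34 -0.99] 0.0
-0.12 -80 [-0.47  0.15  1.65  0.    1.34 -0.65] 0.0
9 -50 12 -4 2 -5; 8 -94 20 -6 6 -10; 1 -128 24 -7 10 -14; -10 -152 25 -7 16 -17; -22 -165 24 -6 22 -19; -32 -168 23 -3 27 -19; -39 -163 24 1 33 -18; -42 -150 28 6 37 -15; 
2 18 9 7 3 3; 9 40 23 14 4 7; 0 53 -8 22 2 -3; -5 65 -33 29 1 -13; -6 76 -52 36 -1 -24; -4 84 -66 43 -2 -35; 0 88 -76 49 -4 -47; 7 86 -83 56 -5 -60; 
8 -8 -4 7 1 -12; 15 -22 -8 14 3 -25; 20 -41 -11 21 4 -37; 21 -66 -14 28 5 -50; 
abs [[0.513, 0.01, 0.189], [0.521, -0.084, 0.209], [0.503, -0.142, 0.214], [0.481, -0.159, 0.212], [0.471, -0.14, 0.217], [0.48, -0.1, 0.24], [0.467, -0.074, 0.184], [0.467, -0.056, 0.151], [0.479, -0.054, 0.134], [0.493, -0.076, 0.127], [0.5, -0.12, 0.12]] maxrot 14.70710851952814
```

Run:
```python
from kin2 import *
qt,e=ik(np.array((.5,-.12,.12)),tool2(30,55,180),[-1.127,.365,2.257,1.174,1.087,-.977])
q,e=ik(np.array((.47,-.1,.25)),tool2(-55,0,0),[-.5,.0,1.8,0.,1.2,-.6]);print(q)
seq([(q,8),(qt,12)])
```

```text
[-4.42530786e-01  1.17685269e-01  1.66462631e+00  7.19452220e-10
  1.35928107e+00 -1.05339602e+00]
8 -63 16 -2 2 -10; 3 -114 25 -2 5 -19; -11 -149 28 0 9 -27; -27 -168 29 3 15 -33; -41 -170 29 8 21 -37; -49 -158 32 14 26 -40; -50 -137 42 22 32 -39; -43 -110 61 30 37 -37; 
-5 11 -27 6 0 -5; -9 22 -50 12 0 -11; -10 32 -69 18 -1 -17; -9 40 -84 23 -2 -23; -6 46 -95 29 -3 -30; -1 49 -104 34 -4 -37; 6 47 -110 39 -5 -45; 13 42 -115 44 -6 -52; 
7 -10 -4 5 0 -8; 12 -23 -7 9 -1 -17; 16 -41 -11 13 -1 -25; 17 -62 -15 17 -1 -34; 
abs [[0.513, 0.01, 0.189], [0.516, -0.104, 0.214], [0.486, -0.158, 0.218], [0.464, -0.149, 0.221], [0.47, -0.1, 0.25], [0.461, -0.078, 0.2], [0.461, -0.06, 0.166], [0.469, -0.051, 0.146], [0.483, -0.058, 0.135], [0.495, -0.081, 0.128], [0.5, -0.12, 0.12]] maxrot 10.130707032806747
```

>>> drive_tool(moves="0 -50 16 -2 2 -10 -1; -5 -105 25 -2 5 -19 -1; -15 -145 28 0 9 -27 -1; -27 -168 29 3 15 -33 -1; -41 -170 29 8 21 -37 -1; -49 -158 32 14 26 -40 -1; -50 -137 42 22 32 -39 -1; -43 -110 61 30 37 -37 -1")

```text
t: 3.0
eef_pos: [0.4693, -0.0989, 0.2501]
tcp_rot: [-2.986, -0.932, 0.008]
wrist_force: [-0.2, 0.7, 1.0]
finger_gap: 0.0002
```

Run:
```python
from kin2 import *
o=get_obs(); print(o['t'],o['eef_pos'],o['joint_pos'].round(2),fk(o['joint_pos'],P0)[0])
qt,e=ik(np.array((.5,-.12,.12)),tool2(30,55,180),[-1.127,.365,2.257,1.174,1.087,-.977])
seq([(qt,14)])
```

```text
3.0 [ 0.46926997 -0.09893507  0.25006575] [-0.45  0.12  1.66  0.01  1.37 -1.05] [ 0.47020366 -0.09927009  0.25013812]
-5 9 -23 5 0 -4; -8 19 -44 10 0 -9; -9 28 -61 15 -1 -14; -9 36 -75 20 -1 -19; -7 42 -86 25 -2 -25; -4 46 -96 29 -3 -31; 0 48 -103 34 -4 -37; 6 47 -109 38 -5 -43; 
6 -4 -4 4 -1 -7; 12 -11 -8 8 -1 -14; 17 -21 -11 12 -1 -21; 21 -34 -14 15 -2 -28; 24 -50 -18 19 -2 -36; 24 -68 -22 22 -2 -43; 
abs [[0.47, -0.099, 0.25], [0.463, -0.08, 0.207], [0.461, -0.064, 0.175], [0.466, -0.053, 0.155], [0.476, -0.052, 0.142], [0.487, -0.063, 0.133], [0.497, -0.086, 0.127], [0.5, -0.12, 0.12]] maxrot 8.388474015364027
```

Kinematic fit holds to 1 mm. Now the lean.

>>> drive_tool(moves="-5 9 -23 5 0 -4 -1; -8 19 -44 10 0 -9 -1; -9 28 -61 15 -1 -14 -1; -9 36 -75 20 -1 -19 -1; -7 42 -86 25 -2 -25 -1; -4 46 -96 29 -3 -31 -1; 0 48 -103 34 -4 -37 -1; 6 47 -109 38 -5 -43 -1")

```text
t: 4.0
eef_pos: [0.4747, -0.0512, 0.141]
tcp_rot: [-2.5, 0.22, -0.359]
wrist_force: [0.6, -0.5, 0.6]
finger_gap: -0.0002
```

>>> drive_tool(moves="6 -4 -4 4 -1 -7 -1; 12 -11 -8 8 -1 -14 -1; 17 -21 -11 12 -1 -21 -1; 21 -34 -14 15 -2 -28 -1; 24 -50 -18 19 -2 -36 -1; 24 -68 -22 22 -2 -43 -1; 24 -68 -22 22 -2 -43 -1")

```text
t: 4.88
eef_pos: [0.4979, -0.1187, 0.1187]
tcp_rot: [-1.948, 1.111, -0.587]
wrist_force: [-0.0, 0.5, 0.3]
finger_gap: 0.0001
```

Run:
```python
from kin2 import *
o=get_obs(); print(o['t'],o['eef_pos'],o['joint_pos'].round(2),o['wrist_force'])
delta((.56,-.075,.054),tool2(30,55,180))
w=snap('wrist','w2');snap('top','t2')
c=load('t2');im=cv2.cvtColor(c['pixels'],cv2.COLOR_RGB2BGR)
cr=im[130:280,180:330]; cr=cv2.resize(cr,(600,600),interpolation=cv2.INTER_CUBIC); cv2.imwrite('pics/t2c.png',cv2.convertScaleAbs(cr,alpha=1.7,beta=10))
```

```text
4.875 [ 0.49790983 -0.11867785  0.11873991] [-1.13  0.36  2.27  1.17  1.09 -0.99] [-0.01907593  0.54941435  0.32869571]
shift [ 62.1  43.7 -64.7] turn [ 0.2  0.3 -0.4] | 0.6
```

View pics/w2.png

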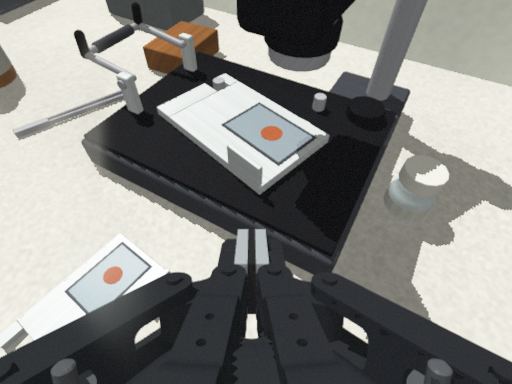

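View pics/t2c.png

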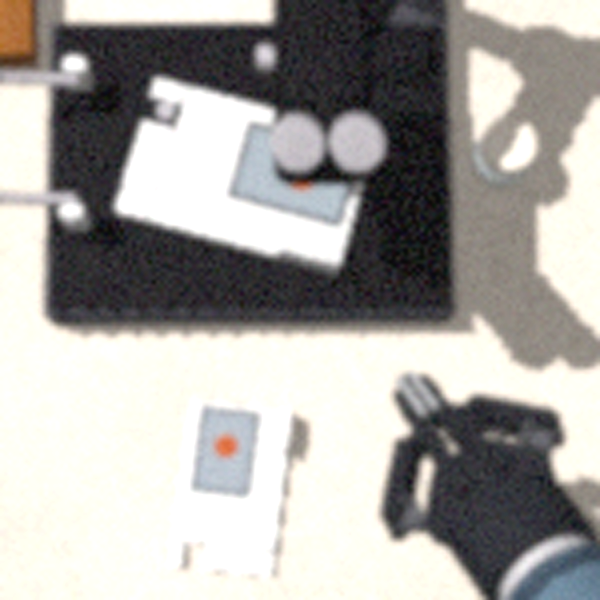

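The wrist view shows the large carrier, with the pivot pin at (219,81), stop pin at (319,98), tab at (246,165), lens cap at (367,110) and jar at (420,185). The bail is at upper left. Next I cast rays to refine these.

Run:
```python
from kin2 import *
np.set_printoptions(precision=4,suppress=True)
w=load('w2');im=cv2.cvtColor(w['pixels'],cv2.COLOR_RGB2BGR)
cr=cv2.resize(im[60:200,150:340],None,fx=4,fy=4,interpolation=cv2.INTER_CUBIC); cv2.imwrite('pics/w2c.png',cr)
for n,p in [('pin',st(27,65,56)),('stop',st(57,-50,56)),('FL',st(-110,145,40)),('FR',st(-110,-130,40))]: print(n,proj(w,p))
```

```text
pin [218.3314  82.7   ]
stop [321.4881  99.1896]
FL [ 81.0047 138.7806]
FR [334.4999 261.2569]
```

View pics/w2c.png

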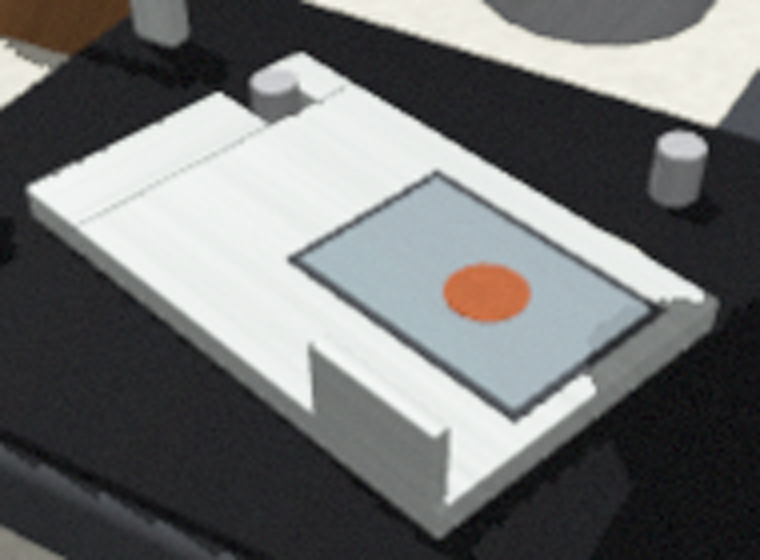

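Run:
```python
from kin2 import *
np.set_printoptions(precision=4,suppress=True)
w=load('w2')
f=lambda x,y,z: onz(w,150+(x+.5)/4-.5,60+(y+.5)/4-.5,z)
pin=f(274,82,.056);stop=f(681,144,.056);print('pin',pin,'stop',stop)
v=(stop-pin)[:2];print(np.linalg.norm(v),np.hypot(30,115)/1000,'yaw',np.degrees(np.arctan2(v[1],v[0])-np.arctan2(-115,30)))
tl=f(312,343,.072);tr=f(445,437,.072);print('tab',tl,tr,np.linalg.norm(tl-tr)); 
NL=f(28,190,.05);NR=f(443,505,.05);FR=f(716,296,.05);FL=f(303,53,.05)
print(NL,NR,FR,FL)
e=NL-NR; print('yaw',np.degrees(np.arctan2(-e[0],e[1])), np.linalg.norm(e)); e=tl-tr; print('tabyaw',np.degrees(np.arctan2(-e[0],e[1])))
a=np.radians(-14.6);Rm=np.array([[np.cos(a),-np.sin(a)],[np.sin(a),np.cos(a)]])
for c,l in [(NL,(-77,15)),(NR,(-77,-145)),(FR,(23,-145)),(FL,(23,15))]: print('origin',c[:2]-Rm@np.array(l)/1000)
```

```text
pin [0.6961 0.042  0.056 ] stop [ 0.7283 -0.0718  0.056 ]
0.11828126247618793 0.11884864324004712 yaw 1.1727402425490474
tab [ 0.5948 -0.0383  0.072 ] [ 0.5853 -0.0766  0.072 ] 0.039509324554208164
[0.6256 0.0754 0.05  ] [ 0.5857 -0.0766  0.05  ] [ 0.6806 -0.1021  0.05  ] [0.722  0.0493 0.05  ]
yaw -14.686487984688494 0.157103940123879
tabyaw -13.947137127503778
origin [0.6963 0.0415]
origin [0.6968 0.0443]
origin [0.6949 0.044 ]
origin [0.6959 0.0406]
```

>>> drive_tool(moves="25 25 -15 0 0 0 -1; 50 50 -35 0 0 0 -1; 60 60 -55 0 0 0 -1; 65 63 -65 0 0 0 -1; 65 63 -65 0 0 0 -1")

```text
t: 5.6
eef_pos: [0.5637, -0.0549, 0.0542]
tcp_rot: [-1.951, 1.104, -0.587]
wrist_force: [0.2, -0.2, 0.3]
finger_gap: -0.0005
```

Run:
```python
from kin2 import *
o=get_obs(); print(o['t'],o['eef_pos'],o['joint_pos'].round(2),o['wrist_force'])
w=snap('wrist','w3')
im=cv2.cvtColor(w['pixels'],cv2.COLOR_RGB2BGR)
```

```text
5.6 [ 0.56370482 -0.05491446  0.05416683] [-0.87  0.54  2.27  1.5   0.95 -1.18] [ 0.160131   -0.24372275  0.25466775]
```

View pics/w3.png

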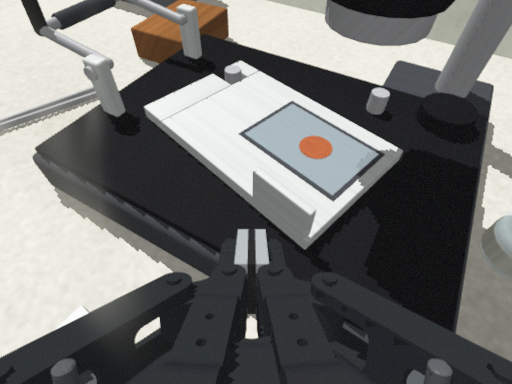

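>>> drive_tool(moves="5 -7 0 0 0 0 -1; 12 -8 0 0 0 0 -1; 16 -8 0 0 0 0 -1; 20 -9 0 0 0 0 -1; 22 -11 0 0 0 0 -1; 24 -12 0 0 0 0 -1")

```text
t: 6.4
eef_pos: [0.5877, -0.0675, 0.0545]
tcp_rot: [-1.951, 1.105, -0.588]
wrist_force: [-1.9, -0.8, 0.4]
finger_gap: 0.0001
```

Run:
```python
from kin2 import *
o=get_obs(); print(o['t'],o['eef_pos'],o['joint_pos'].round(2),o['wrist_force'])
w=snap('wrist','w4')
```

```text
6.4 [ 0.58769821 -0.06748904  0.05445686] [-0.85  0.56  2.21  1.49  0.94 -1.12] [-1.90416966 -0.76573169  0.44369695]
```

View pics/w4.png

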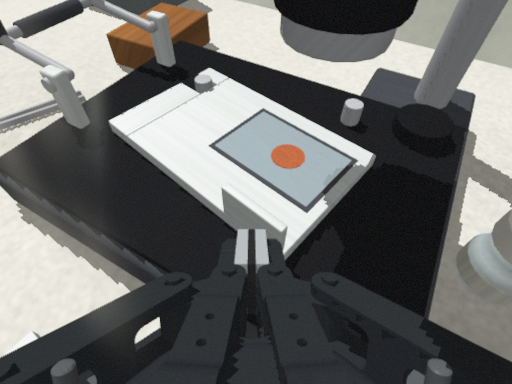

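>>> drive_tool(moves="2 -2 0 0 0 0 -1; 4 -4 0 0 0 0 -1; 6 -5 0 0 0 0 -1; 8 -6 0 0 0 0 -1; 10 -8 0 0 0 0 -1; 12 -9 0 0 0 0 -1; 13 -10 0 0 0 0 -1; 14 -10 0 0 0 0 -1")

```text
t: 7.45
eef_pos: [0.602, -0.0779, 0.0545]
tcp_rot: [-1.951, 1.106, -0.588]
wrist_force: [-2.0, -1.2, -0.1]
finger_gap: -0.0001
```

Run:
```python
from kin2 import *
o=get_obs(); print(o['t'],o['eef_pos'],o['joint_pos'].round(2),o['wrist_force'])
w=snap('wrist','w5')
```

```text
7.45 [ 0.60200375 -0.0779024   0.05446941] [-0.84  0.57  2.16  1.48  0.94 -1.08] [-2.04501254 -1.16957027 -0.05343035]
```

View pics/w5.png

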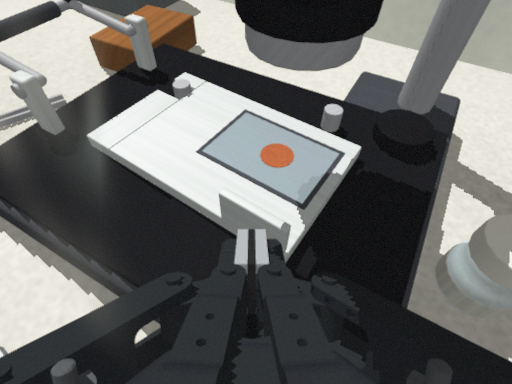

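>>> drive_tool(moves="2 -2 0 0 0 0 -1; 3 -2 0 0 0 0 -1; 4 -3 0 0 0 0 -1; 5 -4 0 0 0 0 -1; 6 -5 0 0 0 0 -1; 7 -5 0 0 0 0 -1")

```text
t: 8.25
eef_pos: [0.6092, -0.083, 0.0545]
tcp_rot: [-1.951, 1.106, -0.589]
wrist_force: [-1.2, -1.1, 0.3]
finger_gap: -0.0
```

Run:
```python
from kin2 import *
o=get_obs(); print(o['t'],o['eef_pos'],o['wrist_force'])
w=snap('wrist','w6')
im=cv2.cvtColor(w['pixels'],cv2.COLOR_RGB2BGR)
cr=cv2.resize(im[60:270,70:370],None,fx=2.6,fy=2.6,interpolation=cv2.INTER_CUBIC); cv2.imwrite('pics/w6c.png',cr)
```

```text
8.25 [ 0.60917453 -0.08303104  0.05449399] [-1.22229305 -1.10582812  0.32622692]
```

View pics/w6c.png

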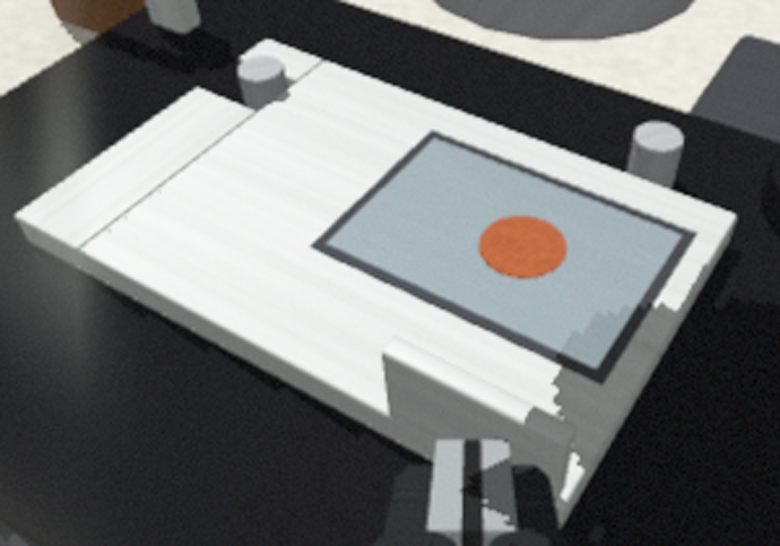

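```bash
cat > gap.py <<'E'
from kin2 import *
def gap(w,FL,FR,stop,pin,NL,off,s):
    f=lambda p,z: onz(w,off[0]+(p[0]+.5)/s-.5,off[1]+(p[1]+.5)/s-.5,z)
    a,b=f(FL,.05)[:2],f(FR,.05)[:2]; S=f(stop,.056)[:2];P=f(pin,.056)[:2];n=f(NL,.05)[:2]
    e=(a-b)/np.linalg.norm(a-b); nn=np.array([e[1],-e[0]])
    yaw=np.degrees(np.arctan2(-e[0],e[1])); v=S-P; sy=np.degrees(np.arctan2(v[1],v[0])-np.arctan2(-115,30))
    print('edge len',np.linalg.norm(a-b),'yaw',yaw,'stage yaw',sy,'gap mm',((S-b)@nn)*1000-7,'pin beyond edge mm (home -23)',((P-a)@nn)*1000,'pin from left edge (home -15)',((P-a)@e)*1000, 'left edge len',np.linalg.norm(a-n),'P',P,'S',S)
E
python3 - <<'E'
from gap import *
gap(load('w6'),(265,40),(736,215),(659,134),(261,67),(17,216),(70,60),2.6)
E
```

```text
edge len 0.15862791383434144 yaw -0.4898064954696749 stage yaw 0.8264406950574859 gap mm 6.275391040630478 pin beyond edge mm (home -23) -19.283897057510572 pin from left edge (home -15) -16.207234633302257 left edge len 0.09805881203487603 P [0.69693811 0.04231172] S [ 0.72852149 -0.0719823 ]
```

>>> drive_tool(moves="1 0 0 0 0 0 -1; 2 -1 0 0 0 0 -1; 3 -1 0 0 0 0 -1; 4 -2 0 0 0 0 -1; 4 -2 0 0 0 0 -1")

```text
t: 8.93
eef_pos: [0.6134, -0.0851, 0.0545]
tcp_rot: [-1.951, 1.105, -0.589]
wrist_force: [-0.3, -1.1, 0.5]
finger_gap: 0.0
```

>>> drive_tool(moves="1 0 0 0 0 0 -1; 2 -1 0 0 0 0 -1; 2 -1 0 0 0 0 -1")

```text
t: 9.3
eef_pos: [0.6149, -0.0856, 0.0544]
tcp_rot: [-1.952, 1.105, -0.587]
wrist_force: [-5.5, -0.8, 0.8]
finger_gap: -0.0003
```

Run:
```python
from kin2 import *
o=get_obs(); print(o['t'],o['eef_pos'],o['wrist_force'])
w=snap('wrist','w7')
im=cv2.cvtColor(w['pixels'],cv2.COLOR_RGB2BGR)
cr=cv2.resize(im[60:270,60:360],None,fx=2.6,fy=2.6,interpolation=cv2.INTER_CUBIC); cv2.imwrite('pics/w7c.png',cr)
```

```text
9.3 [ 0.61493357 -0.08556145  0.05439635] [-5.4756953  -0.84070469  0.7705887 ]
```

View pics/w7c.png

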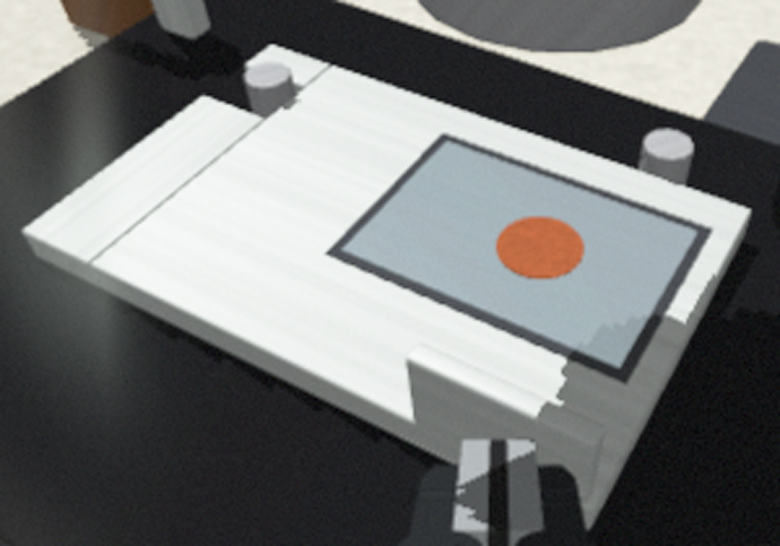

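Run:
```python
from gap import *
gap(load('w7'),(272,45),(750,212),(668,142),(269,74),(25,231),(60,60),2.6)
```

```text
edge len 0.15875912654162788 yaw 1.3169055440465494 stage yaw 0.8374903399824131 gap mm 1.9111545164982449 pin beyond edge mm (home -23) -19.921436651631144 pin from left edge (home -15) -16.730851336156693 left edge len 0.09870145029262235 P [0.69686598 0.04188464] S [ 0.72832098 -0.07185933]
```

>>> drive_tool(moves="1 0 0 0 0 0 -1; 1 0 0 0 0 0 -1")

```text
t: 9.6
eef_pos: [0.6153, -0.0854, 0.0543]
tcp_rot: [-1.952, 1.105, -0.587]
wrist_force: [-9.8, -2.3, 3.6]
finger_gap: 0.0002
```

>>> drive_tool(moves="-5 0 0 0 0 0 -1; -20 0 0 0 0 0 -1; -40 -5 5 0 0 0 -1; -75 -15 20 0 0 0 -1; -105 -30 50 0 0 0 -1; -115 -35 66 0 0 0 -1; -115 -35 66 0 0 0 -1")

```text
t: 10.48
eef_pos: [0.4999, -0.1215, 0.1211]
tcp_rot: [-1.952, 1.106, -0.59]
wrist_force: [-0.7, -0.6, -0.6]
finger_gap: -0.0002
```

Run:
```python
from kin2 import *
o=get_obs(); print(o['t'],o['eef_pos'],o['wrist_force'])
w=snap('wrist','w8')
im=cv2.cvtColor(w['pixels'],cv2.COLOR_RGB2BGR)
cr=cv2.resize(im[50:200,150:350],None,fx=4,fy=4,interpolation=cv2.INTER_CUBIC); cv2.imwrite('pics/w8c.png',cr)
```

```text
10.475 [ 0.49990944 -0.12152287  0.12105985] [-0.68446506 -0.6455833  -0.55720607]
```

View pics/w8c.png

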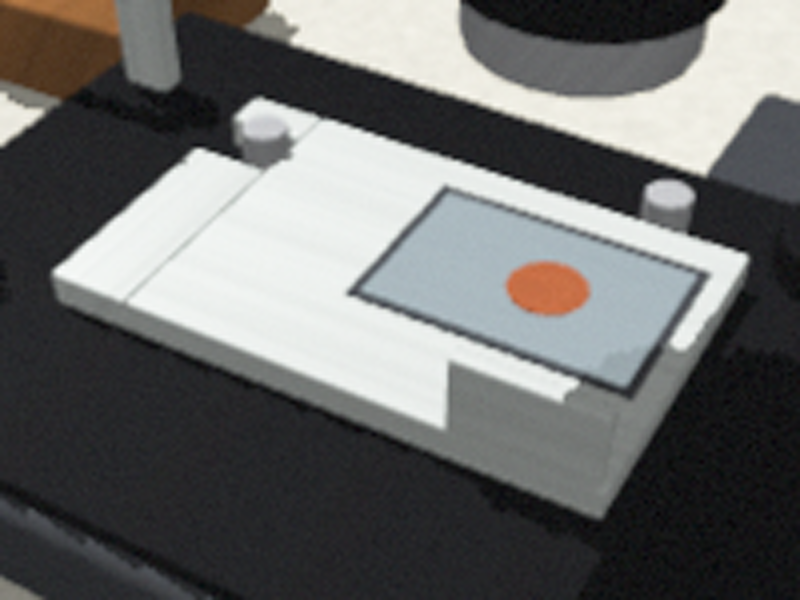

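Run:
```python
from gap import *
gap(load('w8'),(257,98),(748,256),(669,192),(264,128),(54,281),(150,50),4)
q,e=ik(np.array((.46,-.05,.25)),tool2(-55,0,0),[-.4,.1,1.7,0.,1.3,-1.]);print(q,e)
seq([(q,14)])
```

```text
edge len 0.15865372792103102 yaw 1.6770461818819105 stage yaw 1.2917145336477438 gap mm 1.3083600180293917 pin beyond edge mm (home -23) -20.821676585339187 pin from left edge (home -15) -16.61992828862855 left edge len 0.10125456595519376 P [0.69622587 0.04206177] S [ 0.72870376 -0.07185776]
[-3.50301942e-01  8.40594394e-02  1.70268009e+00  8.27191113e-10
  1.35485312e+00 -9.61167181e-01] 1.4320948803286955e-09
-1 22 4 -3 0 8; -4 42 7 -7 1 15; -9 59 10 -10 1 23; -16 73 13 -14 2 30; -23 83 16 -18 2 37; -30 90 20 -22 3 44; -36 95 26 -26 4 50; -41 96 33 -30 5 57; 
-4 -1 9 -5 0 6; -6 -5 21 -9 1 12; -7 -10 35 -14 1 17; -5 -15 52 -19 1 22; -2 -22 71 -24 1 26; 3 -28 95 -30 1 31; 
abs [[0.499, -0.118, 0.122], [0.494, -0.075, 0.129], [0.483, -0.045, 0.135], [0.469, -0.027, 0.143], [0.457, -0.022, 0.155], [0.451, -0.027, 0.176], [0.452, -0.037, 0.207], [0.46, -0.05, 0.25]] maxrot 8.39122561462149
```

The carrier is flush: the far edge abuts the stop pin at crop (669,225), and its yaw is within about 0.4° of the stage. The slot is still on the pivot pin. Next is the bail.

>>> drive_tool(moves="-1 22 4 -3 0 8 -1; -4 42 7 -7 1 15 -1; -9 59 10 -10 1 23 -1; -16 73 13 -14 2 30 -1; -23 83 16 -18 2 37 -1; -30 90 20 -22 3 44 -1; -36 95 26 -26 4 50 -1; -41 96 33 -30 5 57 -1")

```text
t: 11.52
eef_pos: [0.4584, -0.0233, 0.1525]
tcp_rot: [-2.649, -0.104, -0.228]
wrist_force: [0.5, 0.7, -0.2]
finger_gap: 0.0
```

>>> drive_tool(moves="-4 -1 9 -5 0 6 -1; -6 -5 21 -9 1 12 -1; -7 -10 35 -14 1 17 -1; -5 -15 52 -19 1 22 -1; -2 -22 71 -24 1 26 -1; 3 -28 95 -30 1 31 -1; 3 -28 95 -30 1 31 -1")

```text
t: 12.4
eef_pos: [0.4624, -0.0494, 0.248]
tcp_rot: [2.978, 0.979, -0.008]
wrist_force: [0.1, -0.5, -1.6]
finger_gap: -0.0003
```

```bash
cat >> kin2.py <<'E'
def tb(yaw,lean): # tool down, x axis ~ +y(yaw), then lean: tip to right (-y), wrist left
    return R.from_euler('z',yaw,degrees=True)*R.from_euler('x',-lean,degrees=True)*tool(0,0)
E
python3 - <<'E'
from kin2 import *
o=get_obs(); print(o['t'],o['eef_pos'],o['joint_pos'].round(2),o['wrist_force'])
print(tb(.8,20).as_matrix().round(2))
for p in [(.668,.23,.2),(.668,.1685,.064),(.668,.1,.13),(.668,.036,.064)]:
    q,e=ik(np.array(p),tb(.8,20),[.1,.5,1.2,0.,1.4,-1.5]); print(p,q.round(2),e.round(4))
q,e=ik(np.array((.60,.21,.25)),tb(.8,20),[.1,.5,1.2,0.,1.4,-1.5]); print(q,e)
seq([(q,12)])
E
```

```text
12.4 [ 0.46241991 -0.04940866  0.24796915] [-0.34  0.09  1.7  -0.01  1.35 -0.97] [ 0.12205843 -0.52344829 -1.6242128 ]
[[-0.01  1.    0.  ]
 [ 0.94  0.01 -0.34]
 [-0.34  0.   -0.94]]
(0.668, 0.23, 0.2) [ 0.34  0.67  1.02 -0.33  1.57 -1.23] 0.0
(0.668, 0.1685, 0.064) [ 0.26  0.73  1.26 -0.36  1.27 -1.2 ] 0.0
(0.668, 0.1, 0.13) [ 0.16  0.62  1.27 -0.36  1.31 -1.32] 0.0
(0.668, 0.036, 0.064) [ 0.07  0.66  1.39 -0.38  1.14 -1.35] 0.0
[ 0.34263925  0.50657977  1.17527191 -0.32965535  1.57637368 -1.22455357] 5.544953385339113e-12
15 13 2 -1 1 5; 30 28 3 -3 2 9; 44 44 5 -4 3 14; 58 62 6 -5 4 19; 72 81 6 -7 5 23; 85 102 6 -8 5 28; 97 125 6 -10 6 32; 107 149 6 -11 7 37; 
10 26 -1 -2 1 4; 18 53 -1 -3 1 9; 24 81 -3 -5 2 13; 29 111 -4 -6 2 17; 
abs [[0.464, -0.05, 0.248], [0.493, -0.022, 0.251], [0.522, 0.012, 0.254], [0.548, 0.052, 0.254], [0.571, 0.099, 0.254], [0.589, 0.152, 0.253], [0.6, 0.21, 0.25]] maxrot 5.025743933476281
```

>>> drive_tool(moves="5 20 2 -1 1 5 -1; 10 42 3 -3 2 9 -1; 20 65 5 -4 3 14 -0.2; 35 90 6 -5 4 19 -0.2; 55 115 6 -7 5 23 -0.2; 75 140 6 -8 5 28 -0.2; 92 165 6 -10 6 32 -0.2; 107 190 6 -11 7 37 -0.2")

```text
t: 13.4
eef_pos: [0.5689, 0.1418, 0.2509]
tcp_rot: [2.386, 1.791, -0.27]
wrist_force: [0.7, -0.1, 0.1]
finger_gap: 0.0342
```

Run:
```python
from kin2 import *
delta((.60,.205,.25),tb(.8,20))
```

```text
shift [31.1 63.2 -0.9] turn [-6.6  1.4 16.9] | 18.2
```

>>> drive_tool(moves="15 30 0 -3 1 8 -0.2; 31 63 0 -7 1 17 -0.2; 31 63 0 -7 1 17 -0.2")

```text
t: 13.78
eef_pos: [0.5985, 0.2081, 0.2464]
tcp_rot: [2.005, 2.049, -0.359]
wrist_force: [-0.5, 0.4, 0.1]
finger_gap: 0.0344
```

Run:
```python
from kin2 import *
o=get_obs(); print(o['t'],o['eef_pos'],o['joint_pos'].round(2),o['finger_gap'])
w=snap('wrist','w9')
for s in [(0,192,76),(28,192,76),(-28,192,76)]:print(proj(w,np.array([.670,-.0234,0])+R.from_euler('z',.8,degrees=True).apply(np.array(s)/1000)))
```

```text
13.775 [0.59851206 0.20814532 0.24641237] [ 0.34  0.5   1.19 -0.34  1.57 -1.23] 0.034354152565995534
[269.58045871 230.78365882]
[269.03527795 253.84824444]
[270.15110455 206.64174   ]
```

View pics/w9.png

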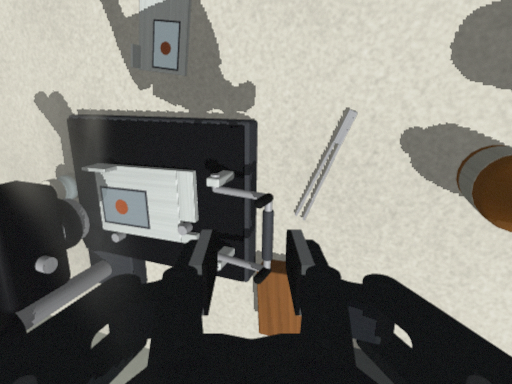

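Run:
```python
from kin2 import *
w=load('w9')
im=cv2.cvtColor(w['pixels'],cv2.COLOR_RGB2BGR)
cv2.imwrite('pics/w9c.png',cv2.resize(im[170:290,190:340],None,fx=4,fy=4,interpolation=cv2.INTER_CUBIC))
delta((.668,.184,.123),tb(.8,20)); delta((.668,.163,.065),tb(.8,20))
print(onz(w,266.5,235,.076))
```

```text
shift [  69.4  -22.3 -124.3] turn [ 0.3  0.1 -0.2] | 0.4
shift [  69.4  -43.3 -182.3] turn [ 0.3  0.1 -0.2] | 0.4
[0.67294814 0.16523233 0.076     ]
```

View pics/w9c.png

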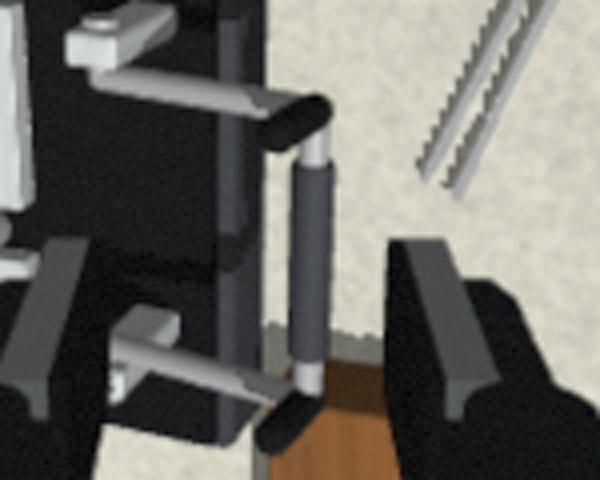

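>>> drive_tool(moves="20 0 -40 0 0 0 -0.2; 45 -8 -80 0 0 0 -0.2; 65 -18 -110 0 0 0 -0.2; 71 -23 -124 0 0 0 -0.2; 71 -23 -124 0 0 0 -0.2")

```text
t: 14.45
eef_pos: [0.6687, 0.1817, 0.1219]
tcp_rot: [2.012, 2.044, -0.363]
wrist_force: [-0.5, -0.2, -0.0]
finger_gap: 0.0346
```

Run:
```python
from kin2 import *
o=get_obs(); print(o['t'],o['eef_pos'],o['joint_pos'].round(2),o['finger_gap'],o['wrist_force'])
w=snap('wrist','w10')
delta((.670,.1625,.065),tb(.8,20))
```

```text
14.45 [0.66866162 0.18168063 0.12188132] [ 0.28  0.68  1.19 -0.35  1.38 -1.22] 0.03464842138913508 [-0.47350523 -0.21431803 -0.01983097]
shift [  0.9 -20.1 -58.5] turn [ 0.3  0.  -0.1] | 0.3
```

View pics/w10.png

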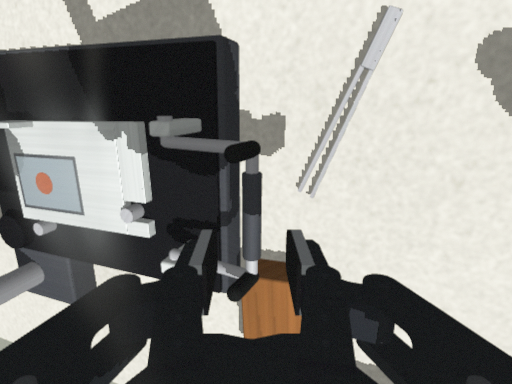

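Run:
```python
from kin2 import *
w=load('w10'); print(onz(w,252,173,.078),onz(w,252,261,.078),proj(w,(.67,.1625,.065)),proj(w,(.67,.167,.076)))
```

```text
[0.64238123 0.16615061 0.078     ] [0.70308334 0.16706818 0.078     ] [252.96390492 207.79510933] [253.68448076 213.92005798]
```

Sleeve spans x 0.642–0.703 at y 0.1666, so its centre is at (0.672, 0.1666). I'll descend and grip lightly.

>>> drive_tool(moves="2 -8 -22 0 0 0 -0.2; 3 -15 -44 0 0 0 -0.2; 3 -19 -57 0 0 0 -0.2; 3 -19 -57 0 0 0 -0.2; 3 -19 -57 0 0 0 -0.7; 3 -19 -57 0 0 0 -1; 3 -19 -57 0 0 0 -1; 3 -19 -57 0 0 0 -1", squeeze=20)

```text
t: 15.5
eef_pos: [0.6727, 0.1625, 0.0676]
tcp_rot: [2.01, 2.042, -0.36]
wrist_force: [0.8, -4.5, -0.1]
finger_gap: 0.0109
```

Run:
```python
from kin2 import *
o=get_obs(); print(o['t'],o['eef_pos'],o['joint_pos'].round(2),o['finger_gap'],o['wrist_force'])
# arc rows: bar moved by angle a about hinge; constant orientation
for a in range(0,181,10):
    r=np.radians(a); print(a,(66*(np.cos(r)-1)).round(),(66*np.sin(r)).round(),end=' | ')
p0=o['eef_pos']
for a in (30,90,150,180):
    r=np.radians(a); q,e=ik(p0+np.array([0,.066*(np.cos(r)-1),.066*np.sin(r)]),tb(.8,20),o['joint_pos']); print(a,q.round(2),e.round(4))
```

```text
15.5 [0.67273855 0.16250834 0.06764265] [ 0.25  0.72  1.26 -0.36  1.27 -1.21] 0.010907955318416653 [ 0.84662055 -4.53861163 -0.13712572]
0 0.0 0.0 | 10 -1.0 11.0 | 20 -4.0 23.0 | 30 -9.0 33.0 | 40 -15.0 42.0 | 50 -24.0 51.0 | 60 -33.0 57.0 | 70 -43.0 62.0 | 80 -55.0 65.0 | 90 -66.0 66.0 | 100 -77.0 65.0 | 110 -89.0 62.0 | 120 -99.0 57.0 | 130 -108.0 51.0 | 140 -117.0 42.0 | 150 -123.0 33.0 | 160 -128.0 23.0 | 170 -131.0 11.0 | 180 -132.0 0.0 | 30 [ 0.24  0.69  1.23 -0.35  1.32 -1.24] 0.0
90 [ 0.16  0.63  1.26 -0.36  1.32 -1.33] 0.0
150 [ 0.07  0.63  1.34 -0.37  1.22 -1.37] 0.0
180 [ 0.06  0.66  1.37 -0.38  1.15 -1.36] 0.0
```

>>> drive_tool(moves="0 0 6 0 0 0 -1; 0 -1 11 0 0 0 -1; 0 -2 17 0 0 0 -1; 0 -4 23 0 0 0 -1; 0 -6 28 0 0 0 -1; 0 -9 33 0 0 0 -1")

```text
t: 16.25
eef_pos: [0.6728, 0.1522, 0.1003]
tcp_rot: [2.01, 2.041, -0.362]
wrist_force: [2.5, -6.6, -7.8]
finger_gap: 0.0113
```

Run:
```python
from kin2 import *
o=get_obs(); print(o['t'],o['eef_pos'],o['finger_gap'],o['wrist_force'],o['moment'])
w=snap('wrist','w11')
```

```text
16.25 [0.67276631 0.15222597 0.10027246] 0.011315095616306088 [ 2.54861611 -6.60221563 -7.84179592] [-0.25175277 -0.46537313  0.12220334]
```

View pics/w11.png

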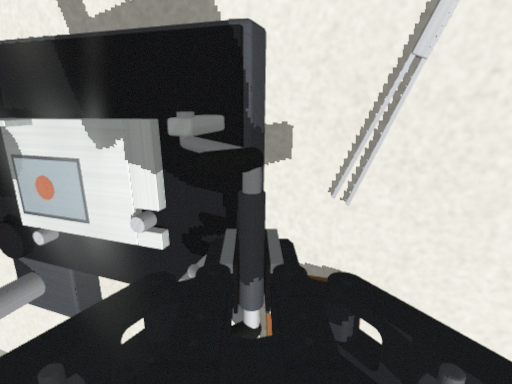

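>>> drive_tool(moves="0 -6 10 0 0 0 -1; 0 -14 18 0 0 0 -1; 0 -24 24 0 0 0 -1; 1 -34 29 0 0 0 -1; 1 -45 32 0 0 0 -1; 1 -57 33 0 0 0 -1; 1 -57 33 0 0 0 -1")

```text
t: 17.18
eef_pos: [0.6735, 0.0937, 0.1342]
tcp_rot: [2.012, 2.039, -0.364]
wrist_force: [0.0, 0.8, -5.1]
finger_gap: 0.0115
```

Run:
```python
from kin2 import *
o=get_obs(); print(o['t'],o['eef_pos'],o['finger_gap'],o['wrist_force'],o['moment'])
w=snap('wrist','w12')
```

```text
17.175 [0.67350724 0.09366978 0.13423986] 0.011466031569396597 [ 0.03799046  0.84972045 -5.14347758] [ 0.54872878  0.08368036 -0.09161452]
```

View pics/w12.png

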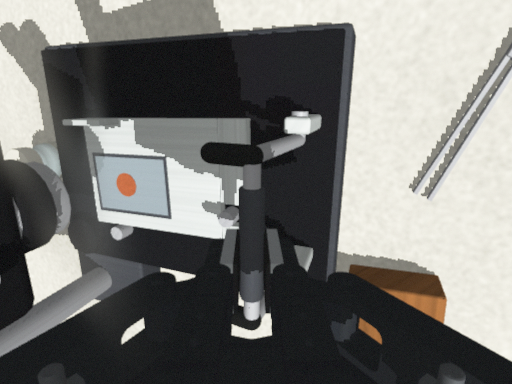

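>>> drive_tool(moves="0 -10 -2 0 0 0 -1; 0 -21 -5 0 0 0 -1; 0 -31 -10 0 0 0 -1; 1 -40 -16 0 0 0 -1; 1 -49 -24 0 0 0 -1; 1 -55 -34 0 0 0 -1; 1 -60 -44 0 0 0 -1; 1 -60 -44 0 0 0 -1")

```text
t: 18.23
eef_pos: [0.6742, 0.0373, 0.0877]
tcp_rot: [2.014, 2.044, -0.358]
wrist_force: [-0.5, 14.9, -4.4]
finger_gap: 0.011
```

Run:
```python
from kin2 import *
o=get_obs(); print(o['t'],o['eef_pos'],o['finger_gap'],o['wrist_force'],o['moment'])
w=snap('wrist','w13');c=snap('top','t13')
im=cv2.cvtColor(c['pixels'],cv2.COLOR_RGB2BGR)
cr=im[80:230,140:340]; cr=cv2.resize(cr,(800,600),interpolation=cv2.INTER_CUBIC); cv2.imwrite('pics/t13c.png',cv2.convertScaleAbs(cr,alpha=1.6,beta=10))
```

```text
18.225 [0.67424727 0.03732763 0.08768869] 0.010995200347861443 [-0.49166701 14.94003185 -4.3638699 ] [ 3.01469907  0.03632469 -0.04983501]
```

View pics/w13.png

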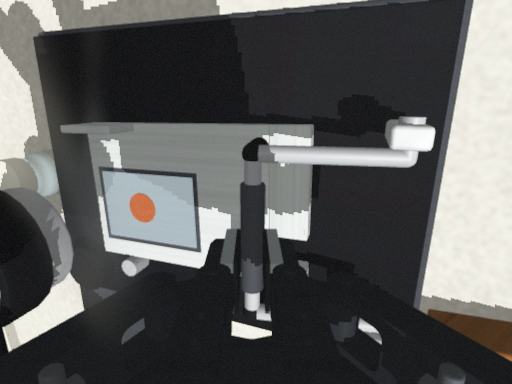

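View pics/t13c.png

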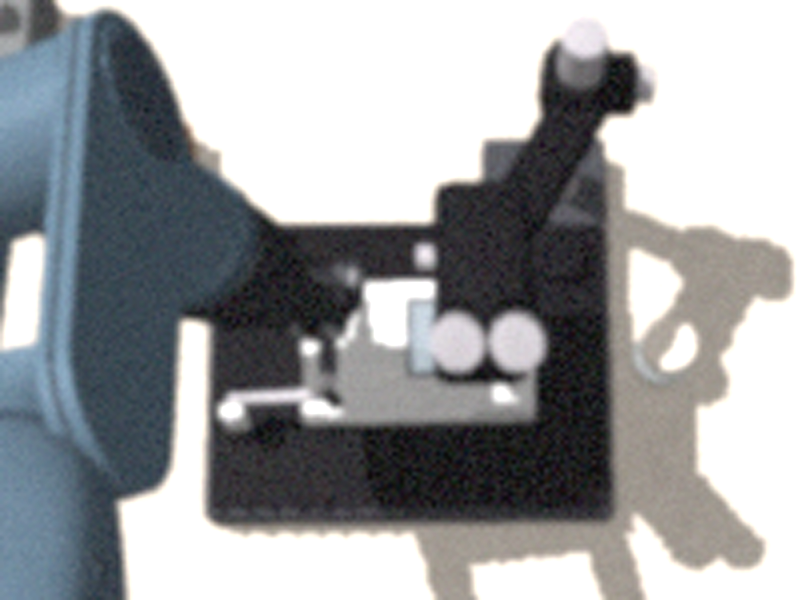

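>>> drive_tool(moves="0 0 -4 0 0 0 -1; 0 0 -8 0 0 0 -1; 0 -1 -12 0 0 0 -1; 0 -1 -15 0 0 0 -1; 0 -1 -15 0 0 0 -1")

```text
t: 18.95
eef_pos: [0.6744, 0.0361, 0.0736]
tcp_rot: [2.013, 2.043, -0.359]
wrist_force: [-3.1, 3.1, 4.9]
finger_gap: 0.0108
```

Run:
```python
from kin2 import *
o=get_obs(); print(o['t'],o['eef_pos'],o['finger_gap'],o['wrist_force'],o['moment'])
w=snap('wrist','w14')
s=snap('scene','s14');im=cv2.cvtColor(s['pixels'],cv2.COLOR_RGB2BGR)
cr=im[130:280,200:350]; cr=cv2.resize(cr,(600,600),interpolation=cv2.INTER_CUBIC); cv2.imwrite('pics/s14c.png',cv2.convertScaleAbs(cr,alpha=1.6,beta=10))
```

```text
18.95 [0.67436784 0.03607011 0.0735696 ] 0.010792598558715998 [-3.14269721  3.09112611  4.91542582] [ 0.3914676   0.39844812 -0.24138321]
```

View pics/w14.png

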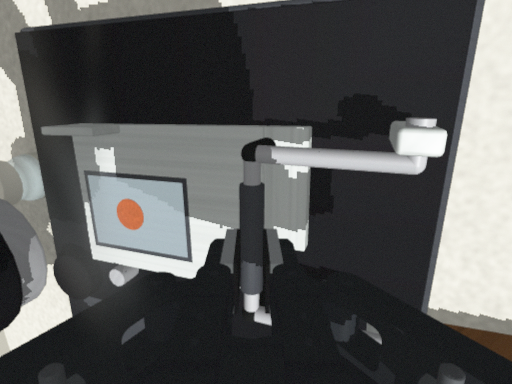

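View pics/s14c.png

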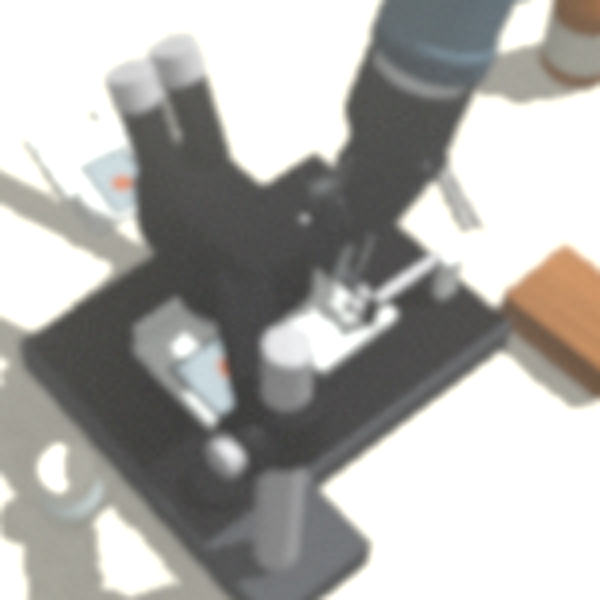

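>>> drive_tool(moves="0 0 -2 0 0 0 -1; 0 0 -4 0 0 0 -1; 0 0 -6 0 0 0 -1; 0 0 -6 0 0 0 -1")

```text
t: 19.55
eef_pos: [0.6749, 0.0359, 0.0727]
tcp_rot: [2.012, 2.039, -0.357]
wrist_force: [-11.3, 5.5, 26.6]
finger_gap: 0.0105
```

>>> drive_tool(moves="0 0 1 0 0 0 -1; 0 0 1 0 0 0 -0.8; 0 0 1 0 0 0 -0.5; 0 0 1 0 0 0 -0.3; 0 0 1 0 0 0 -0.3")

```text
t: 20.18
eef_pos: [0.6751, 0.0355, 0.0733]
tcp_rot: [2.012, 2.039, -0.358]
wrist_force: [0.5, 0.4, 0.2]
finger_gap: 0.0301
```

Run:
```python
from kin2 import *
o=get_obs(); print(o['t'],o['eef_pos'],o['finger_gap'],o['wrist_force'],o['moment'])
w=snap('wrist','w15')
```

```text
20.175 [0.67511343 0.03546275 0.07333102] 0.03013370916754941 [0.50760215 0.35739563 0.18974048] [ 0.13038263 -0.03719798  0.03093655]
```

View pics/w15.png

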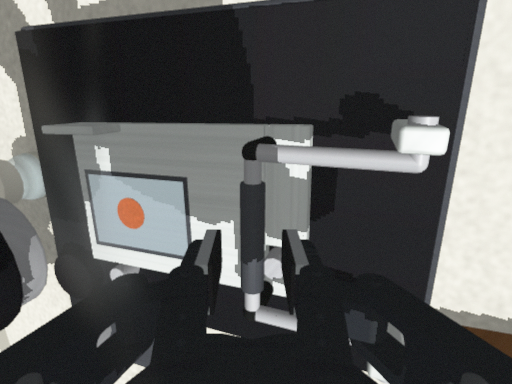

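>>> drive_tool(moves="0 7 20 0 0 0 -0.3; 0 16 45 0 0 0 -0.3; 0 27 75 0 0 0 -0.3; -10 40 100 0 0 0 -0.3; -40 40 110 0 0 0 -0.3; -50 40 110 0 0 0 -0.3; -50 40 110 0 0 0 -0.3")

```text
t: 21.1
eef_pos: [0.6248, 0.0755, 0.1832]
tcp_rot: [2.011, 2.04, -0.358]
wrist_force: [0.0, 0.7, 0.2]
finger_gap: 0.0297
```

Run:
```python
from kin2 import *
o=get_obs(); print(o['t'],o['eef_pos'],o['finger_gap'],o['wrist_force'],o['moment'])
w=snap('wrist','w16')
s=snap('scene','s16');im=cv2.cvtColor(s['pixels'],cv2.COLOR_RGB2BGR)
cr=im[130:280,200:350]; cr=cv2.resize(cr,(600,600),interpolation=cv2.INTER_CUBIC); cv2.imwrite('pics/s16c.png',cv2.convertScaleAbs(cr,alpha=1.3,beta=0))
```

```text
21.1 [0.62475255 0.07549446 0.1831667 ] 0.02965094097676331 [0.04643709 0.6574606  0.15001601] [ 0.16111473 -0.02519516 -0.04248174]
```

View pics/w16.png

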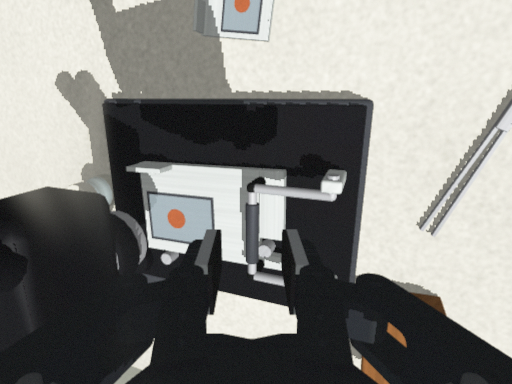

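View pics/s16c.png

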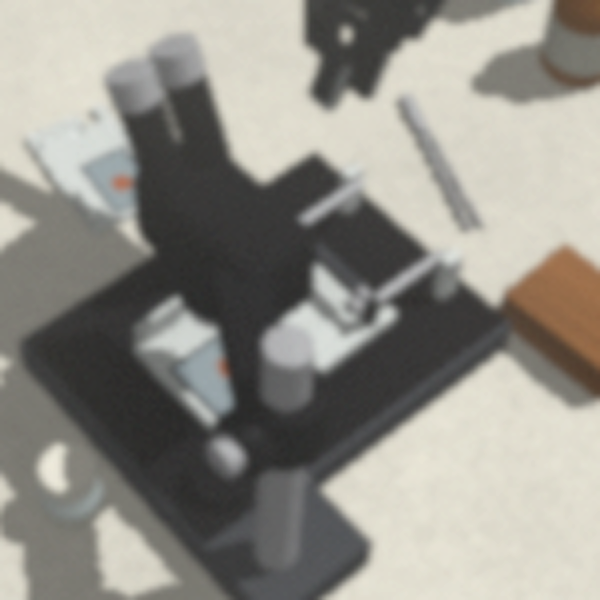

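Run:
```python
from kin2 import *
np.set_printoptions(precision=4,suppress=True)
w=load('w16')
im=cv2.cvtColor(w['pixels'],cv2.COLOR_RGB2BGR)
cv2.imwrite('pics/w16c.png',cv2.resize(im[150:300,110:360],None,fx=3.2,fy=3.2,interpolation=cv2.INTER_CUBIC))
for n,p in [('sleeve',(252,215)),('sleeve',(252,235)),('sleeve',(252,250)),('plate',(230,190)),('plate',(230,230)),('plate',(277,220)),('armN',(290,191)),('armNhinge',(320,195)),('plateL',(200,180)),('stage',(300,150))]:
    print(n,dep(w,*p))
w2=load('w9')
for n,p in [('sleeve0',(267,220)),('sleeve0',(267,240)),('arm0',(235,192)),('plate0',(180,185))]: print(n,dep(w2,*p))
```

```text
sleeve [0.6504 0.0392 0.0812]
sleeve [0.6687 0.0397 0.0817]
sleeve [0.683  0.0399 0.082 ]
plate [0.6408 0.0045 0.0492]
plate [0.6826 0.0046 0.0503]
plate [0.6648 0.053  0.0495]
armN [0.6256 0.071  0.0798]
armNhinge [0.6262 0.0949 0.0797]
plateL [ 0.6338 -0.0279  0.0501]
stage [0.5987 0.0691 0.0392]
sleeve0 [0.6494 0.1694 0.0898]
sleeve0 [0.672  0.1701 0.0898]
arm0 [0.6253 0.1306 0.0839]
plate0 [0.637  0.039  0.0487]
```

View pics/w16c.png

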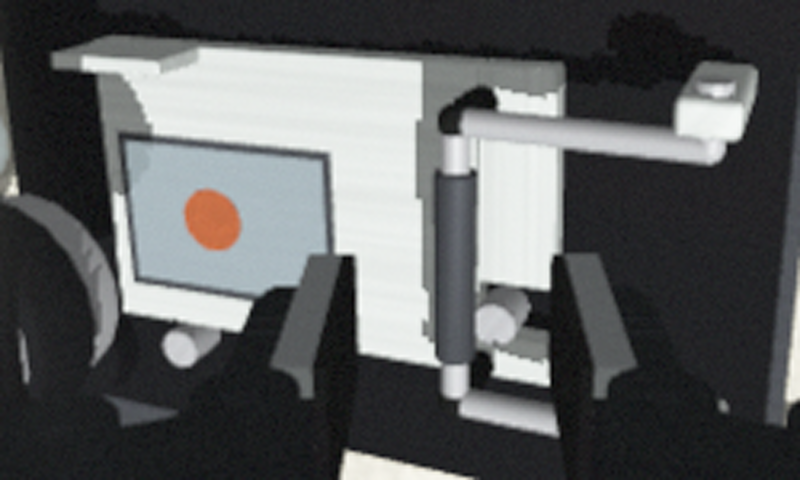

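>>> drive_tool(moves="0 30 40 0 0 0 -0.3; 20 50 90 0 0 0 -0.3; 40 60 130 0 0 0 -0.3; 40 60 140 0 0 0 -0.3; 40 60 140 0 0 0 -0.3")

```text
t: 21.82
eef_pos: [0.6657, 0.1349, 0.3218]
tcp_rot: [2.012, 2.039, -0.359]
wrist_force: [0.3, -0.7, -0.2]
finger_gap: 0.0298
```

Run:
```python
from kin2 import *
o=get_obs(); print(o['t'],o['eef_pos'],o['finger_gap'],o['wrist_force'],o['moment'])
w=snap('wrist','w17')
im=cv2.cvtColor(w['pixels'],cv2.COLOR_RGB2BGR)
cv2.imwrite('pics/w17c.png',cv2.resize(im[60:260,50:300],None,fx=3,fy=3,interpolation=cv2.INTER_CUBIC))
```

```text
21.825 [0.66570532 0.13492275 0.32183306] 0.02984474181624218 [ 0.34610633 -0.71087428 -0.16976367] [ 0.18576779 -0.01268692  0.02727063]
```

View pics/w17c.png

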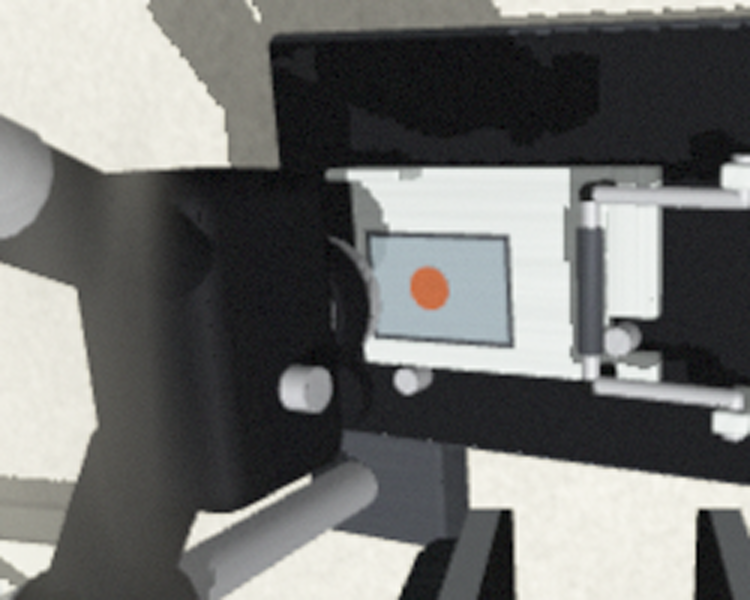

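Run:
```python
from gap import *
gap(load('w17'),(661,382),(368,361),(407,380),(622,341),(662,167),(50,60),3)
w=load('w17'); f=lambda x,y,z: onz(w,50+(x+.5)/3-.5,60+(y+.5)/3-.5,z)
a,b=f(280,37,.04),f(740,20,.04); print('stage near edge yaw?',np.degrees(np.arctan2(-(b-a)[0],(b-a)[1])))
a,b=f(345,431,.04),f(745,484,.04); print('stage far edge yaw?',np.degrees(np.arctan2(-(b-a)[0],(b-a)[1])))
```

```text
edge len 0.1611626361831017 yaw 2.1600628454343527 stage yaw 0.46002193822273263 gap mm -0.08527572174584286 pin beyond edge mm (home -23) -20.04701829515142 pin from left edge (home -15) -16.82167289887361 left edge len 0.09800962787369975 P [0.69560941 0.04576536] S [ 0.72698166 -0.07065967]
stage near edge yaw? 0.7296116222321951
stage far edge yaw? 0.6216248112752382
```

Run:
```python
from kin2 import *
w=load('w17'); g=cv2.cvtColor(w['pixels'],cv2.COLOR_RGB2GRAY).astype(float)
def edge(cols,r0,r1,sgn,z,thr=None):
    P=[]
    for u in cols:
        col=g[r0:r1,u]; hi=col.max();lo=col.min(); t=(hi+lo)/2
        d=(col-t)*sgn
        for i in range(len(d)-1):
            if d[i]>0>=d[i+1]:
                P.append(onz(w,u,r0+i+d[i]/(d[i]-d[i+1]),z)); break
    P=np.array(P); x,y=P[:,0],P[:,1]
    for _ in range(3):
        k=np.polyfit(y,x,1); r=x-np.polyval(k,y); m=abs(r)<max(.0007,2*np.median(abs(r))); x,y=x[m],y[m]
    return -np.degrees(np.arctan(k[0])),len(y),np.std(x-np.polyval(k,y)),k
# far plate edge: cols 50+ (375..395)/3 and (440..575)/3
A=edge([*range(200,236)],165,195,1,.05); print('far',A)
B=edge([*range(190,230)],105,125,-1,.05) ; print('near',B)
# stage edges
C=edge([*range(225,290)],195,230,-1,.04); print('stage far',C)
D=edge([*range(150,250)],60,85,1,.04); print('stage near',D)
```

```text
far (np.float64(-19.709018523654112), 25, np.float64(0.0023873391628604105), array([0.35822943, 0.71768553]))
near (np.float64(1.651199410685025), 40, np.float64(3.7932610432221984e-05), array([-0.02882685,  0.61874379]))
stage far (np.float64(0.5163014071503123), 54, np.float64(0.00014920748125035301), array([-0.0090114 ,  0.76539449]))
stage near (np.float64(1.438022727671018), 77, np.float64(0.000365360067977155), array([-0.0251035 ,  0.55522941]))
```

Run:
```python
from kin2 import *
w=load('w17'); g=cv2.cvtColor(w['pixels'],cv2.COLOR_RGB2GRAY).astype(float)
P=[]
for u in [*range(176,181),*range(196,236)]:
    r0=60+int(361/3+(u-173)*.0685)-6
    col=g[r0:r0+13,u]; t=(col.max()+col.min())/2; i=[i for i in range(12) if col[i]>t>=col[i+1]]
    if i: i=i[0]; P.append([u,r0+i+(col[i]-t)/(col[i]-col[i+1])])
P=np.array(P); k=np.polyfit(P[:,0],P[:,1],1); r=P[:,1]-np.polyval(k,P[:,0]); m=abs(r)<.5; k=np.polyfit(P[m,0],P[m,1],1); print(m.sum(),len(m),np.std(r[m]))
a=onz(w,178,np.polyval(k,178),.05);b=onz(w,235,np.polyval(k,235),.05);e=(b-a)[:2]/np.linalg.norm((b-a)[:2]);print('yaw',np.degrees(np.arctan2(-e[0],e[1])))
n=np.array([e[1],-e[0]])
for cx,cy in [(407,380),(406,379),(408,381)]:
    S=onz(w,50+(cx+.5)/3-.5,60+(cy+.5)/3-.5,.056)[:2]; print(((S-a[:2])@n)*1000-7)
cv2.imwrite('pics/w17d.png',cv2.resize(cv2.cvtColor(w['pixels'],cv2.COLOR_RGB2BGR)[165:205,165:225],None,fx=12,fy=12,interpolation=cv2.INTER_CUBIC))
```

```text
45 45 0.10814638151266019
yaw 1.671820995668142
-0.9270223771978685
-1.415665846761316
-0.4384863020050851
```

View pics/w17d.png

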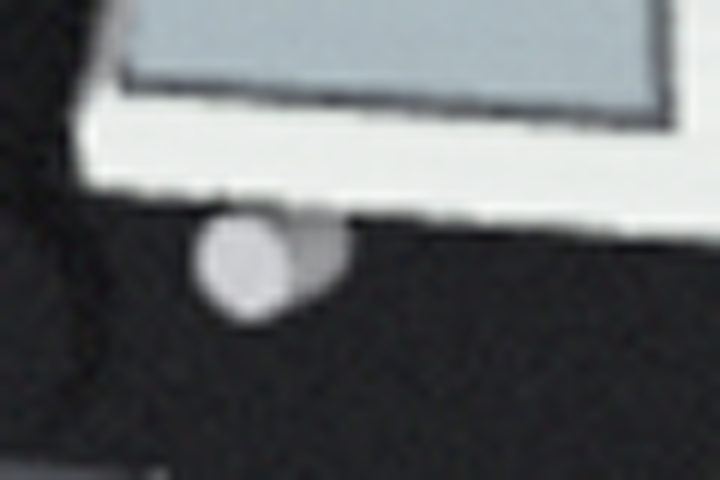

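Run:
```python
from station import hand_in
print(hand_in())
```

```text
the job is handed in; nothing more can be done
None
```

I turned the larger carrier until its far edge met the stop pin and swung the bail over so its feet rest on it. Then I let go, backed the arm clear and handed in at about 22 s.

**Carrier:** I pushed it at the tab with shut fingers, the tool leaning back towards me. It stopped with about 10 N against the stop pin, and the slot stayed on the pivot pin. In the last wrist picture the far edge touches the stop pin; my gap readings came out between −1.4 and 0 mm.

**Bail:** I gripped the crossbar sleeve at 20 N and carried it over its arc until its feet landed, with a peak of about 27 N upward on the wrist. After release, depth put the crossbar centre about 76 mm above the table, the height given for feet down on the carrier. The last pictures show the head and the things beside it undisturbed.

**Checks that did not quite agree:**
- **Carrier angle:** the carrier reads about 0.8 to 1° past parallel with the stage. That is about what the slot's 2 mm of play on the pivot pin allows, with the left end sitting slightly back. The stage's own angle varied by about 1° between my readings.
- **Gap at the stop:** an earlier view read 1.3 mm. I put that down to picking the edge by eye, as the force had already shown contact.
- **First lean:** my first lean towards the tab ran joints 4 and 5 to the ends of their range, short of the pose. I reached it with a different lean.

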